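Clear the feeder jam, run the hubs through and restart

ROBOT

A 6-joint arm with a two-finger parallel gripper is mounted at the origin on the work surface. World frame = base frame: x ahead of the robot, y to its left, z up, the work surface at z = 0. Lengths are in m, angles in rad, forces in N, time in s.
With the tool pointing down it reaches from about 0.3 to 0.775 m from the base axis. Payload 14.6 kg.
Tool frame: the origin (TCP) lies at the very end of the fingers, on their centre line; the grasp point (between the pads) lies 19 mm behind it; z points along the fingers, y is the line along which they close (so a half turn about z gives the same grasp; the last joint's range is limited). The gripper opens to 94 mm and grips with 3 to 60 N. Pads are 16 mm wide; open, the fingers measure 119 mm over their backs; the gripper's body (75 mm by 177 mm) begins 78 mm behind the grasp point.
Start: joints at [1.073, 0.3, 1.521, -0, 1.321, -0.067], TCP at [0.23, 0.5, 0.205] pointing down, gripper open.
Joint ranges: [-3.03, 3.03], [-0.79, 2.21], [0.23, 2.52], [-1.04, 4.18], [0, 3.07], [-2.55, 2.55]. Speed limits (rad/s): [2.22, 2.22, 2.57, 3.14, 3.14, 3.14].

INTERFACE

Orientations are given as [roll, pitch, yaw] about the fixed x, y, z axes, in that order (R = Rz(yaw) Ry(pitch) Rx(roll)).
In Python, from station import ctrl gives the robot as it stands.
- The arm moves only by the tool move_arm, never from a script. Its argument "increments" is a list of rows, each a list of 7 numbers: the opening, from 0 (shut) to 1 (fully open), then the shift along the tool's x, y, z in units of 50 mm (1.0 is 50 mm), then the turn, a rotation vector about the tool's x, y, z in rad. In form: [[claw, tx, ty, tz, rx, ry, rz], ...]. A call has 1 to 20 rows; each row shifts and turns the commanded pose from where the row before left it, along the tool's axes as they then stand; what a row does not reach is not made up. A row lasts 1/10 s, in which the tool goes at most 50 mm and 8.59 degrees, less where a joint would pass 70% of its speed; a pose out of reach is approached as far as the arm can. A call is refused whole if a number of a shift passes 1 or a number of a turn 0.15, either way. A call with a gripper value outside its range is refused whole. The fingers move at their own pace and stop on an object; "force" is the grip in N (left out, the last holds). Time passes only in rows, so rows that do not move let the fingers close. It gives the time, the measured TCP pose, the force, the opening and the grip force at its end, in the units of the state.
- ctrl.get_obs(): the state, without advancing time (a new reading comes with each control period).
- ctrl.camera(name): name is "scene" or "top" or "wrist"; returns a dict with "color" (480x640x3 uint8, blue, green, red), "K" (3x3 intrinsics, pixels), "distortion" ([k1, k2, p1, p2, k3] as OpenCV has them; the pictures are not rectified), "pose" (4x4, takes a point from camera to world coordinates); the wrist camera has in their place "tool_from_camera" (4x4, takes a point from camera to tool coordinates, whose origin is the TCP and whose axes are the flange's). Camera axes: x right, y down, z forward; pixel columns grow to the right and rows downward; lengths in m; the calibration is good to about 2 mm. A picture is of the moment at which its call begins: read the wrist's pose just before it. There is no depth.
- ctrl.hand_in(): hands the job in; it is judged then, once.
Trained networks look in a picture, given as the dict that the camera call returned (one of the last four; its "shot" number tells which), for a name from the list of things; names that differ only in an ending like _2 or _b are one class to them, and where a whole thing is asked for, a point or a joint stands for the part that bears it (a point fixed in the world has none). Each returns a list of dicts, best first, with "conf" (0 to 1); they miss things now and then, are a little off and sometimes report something else, mostly with a low value. They report only what shows in the picture. A call takes as long as a camera call. They do not tell look-alikes from the thing itself.
- ctrl.cut_out(name, picture): "mask" (480x640 bool, what is visible of it) and "centre" ([row, column] in pixels, amid what is visible of it).
The state is a dict: "time_s": time; "qpos": joint angles; "joint_vel": joint speeds; "tau": joint torques, N m; "ee_pos": TCP position; "eef_rot": TCP orientation; "force": force on the tool from outside, world axes, zero at the start; "moment": the same for the moment, N m; "grip_width": finger opening in m; "grip_force": force on a finger pad.
Only numpy, scipy, OpenCV 4.12 (cv2) and the standard library are available. Lean on these libraries where they do the work, as an engineer would, in place of code of your own. Each camera call takes 0.05 s, during which the arm holds its last target. There are 200 camera calls.

TASK

The belt feeder has jammed: a dark oversize flange is stuck in the mouth of the single-file track. First throw the red air lever right over to hold (upstream), then nudge the oversize flange back out of the mouth, slide it right into the red reject bay and slide every aluminium hub through the mouth into the track, all of it flat on the feeder and never lifted, because the sensor at the mouth counts the hubs, and also open the console's folded screen to 110 degrees. When all that is in order throw the lever fully back to run, press the green restart button under the screen, and leave the loose things around the feeder where they are.

Things in the scene. Friction and masses are not known exactly. Their poses are not given: they have to be found in the camera images.
- feeder: stopped belt feeder, fixed. Origin on the table (z = 0) under the mouth; y points upstream, x across the belt away from the robot; turned up to 0.1 rad. Belt, track and bay are one level surface at z = 85 mm, with walls up to 107 mm. Dark green belt: x -100 to 100, y 0 to 260 mm, walled at the end y = 260 and along both sides, but for the bay.
- mouth (a point): middle of the mouth, at belt height: a 68 mm wide gap (feeder x -34 to 34) in the end plate at feeder y = 0. White lead-in cheeks at 45 degrees run from x = +-34, y = 0 to x = +-64, y = 30 mm. Two black counting sensors stand just outside the track walls (x = +-55, y = -30), 45 mm higher than the belt.
- track (a point): floor point at the middle of the white single-file track that runs on straight behind the mouth, open above: 68 mm wide between its walls, from feeder y = 0 to a wall at y = -325 mm; this point is at y = -162 mm.
- airlever (a joint): angle (rad) of the red-tipped hand lever of the air valve: 0 is run, leaning downstream (towards the feeder's -y) by 0.5 from upright; 1.0 is hold, leaning upstream (+y) by 0.5; stops at both. Stays where it is left; about 1 N at the tip moves it. It starts within 0.1 of run.
- airlever_tip (a point): centre of the red ball (26 mm in diameter) at the tip of the air lever. The lever is 80 mm long and swings about a pivot along the feeder's x at feeder x = 140, y = 215, z = 92 mm, outside the belt's wall on the side away from the robot.
- bay (a point): middle of the floor of the red reject bay, on the belt's side away from the robot: feeder x 100 to 205, y 30 to 145 mm, level with the belt, walled on three sides, open to the belt over its whole 115 mm.
- hub0: bare aluminium flanged hub: round flange 60 mm in diameter, 12 mm thick, with a round hub 24 mm in diameter standing on it up to 40 mm above the underside; about 160 g. Origin at the centre of the underside, z up. Stands flange down on the belt, near or against its neighbours. Three to five of the five are present; any other reads None throughout.
- hub1: bare aluminium flanged hub: round flange 60 mm in diameter, 12 mm thick, with a round hub 24 mm in diameter standing on it up to 40 mm above the underside; about 160 g. Origin at the centre of the underside, z up. Stands flange down on the belt, near or against its neighbours. Three to five of the five are present; any other reads None throughout.
- hub2: bare aluminium flanged hub: round flange 60 mm in diameter, 12 mm thick, with a round hub 24 mm in diameter standing on it up to 40 mm above the underside; about 160 g. Origin at the centre of the underside, z up. Stands flange down on the belt, near or against its neighbours. Three to five of the five are present; any other reads None throughout.
- hub3: bare aluminium flanged hub: round flange 60 mm in diameter, 12 mm thick, with a round hub 24 mm in diameter standing on it up to 40 mm above the underside; about 160 g. Origin at the centre of the underside, z up. Stands flange down on the belt, near or against its neighbours. Three to five of the five are present; any other reads None throughout.
- hub4: bare aluminium flanged hub: round flange 60 mm in diameter, 12 mm thick, with a round hub 24 mm in diameter standing on it up to 40 mm above the underside; about 160 g. Origin at the centre of the underside, z up. Stands flange down on the belt, near or against its neighbours. Three to five of the five are present; any other reads None throughout.
- oversize: dark steel oversize flange, too wide for the mouth: round flange 84 mm in diameter, 14 mm thick, with a round hub 34 mm in diameter up to 42 mm above the underside; about 400 g. Origin at the centre of the underside. Starts in the mouth, centre about 30 mm upstream of it, so that its rim sticks some 12 mm into the track.
- console: white operator console, fixed: an open-topped tray, walls up to 57 mm, inside 110 mm (x) by 164 mm (y), floor at 20 mm. Origin at table level; spans x -65 to 75, y -90 to 90 mm; x points away from the robot (turned up to 0.15 rad). In it stand the green button (y = +36) and a fixed red mushroom button on yellow (y = -36); the screen folds down over them.
- screen (a joint): opening angle (rad) of the grey fold-down screen: 0 folded flat over the tray, pi/2 upright, growing away from the robot to a stop at 2.4; 110 degrees is 1.92. Starts between 0 and 0.3. Stiff hinge: stays where it is left, takes about 3 to 4 N at the handle. The screen is 125 mm from hinge to front edge, 170 wide, 18 thick.
- screen_hinge (a point): the screen's hinge line, at its middle: along the console's y, at the console's x = 60 mm, 68.5 mm above the table.
- screen_handle (a point): middle of the screen's handle: a round steel bar 10 mm thick, 90 mm long, parallel to the hinge, 163 mm from it and 38 mm in front of the screen's edge in the plane of the screen. Moves with the screen. Can be held from above, fingers closing along the console's x, and turns between the pads as the screen swings.
- restart (a joint): travel of the green restart button in m: 0 released, 0.006 fully down; counts as pressed beyond 0.004. It springs back. Fully down takes 5 N.
- restart_top (a point): middle of the top of the green restart button (32 mm in diameter), about 42 mm above the table, inside the tray, covered while the screen is folded down.
- driver: screwdriver with a red handle, 190 mm, lying loose on the table; leave it alone. Origin at its middle.
- oil: white bottle with a blue label and red cap, 54 mm in diameter, 150 mm high; leave it alone. Origin at the centre of its underside.
- marker: blue marker pen, 130 mm, lying on the table; leave it alone. Origin below its middle.
- tape: yellow roll of tape, 90 mm in diameter, 24 mm high, lying flat; leave it alone. Origin at the centre of its underside.
- gauge: brass disc gauge, 64 mm in diameter, 12 mm high, lying on the table; leave it alone. Origin at the centre of its underside.
Not all that is in view belongs to the job. Leave any brown or orange look-alike of the hub3 alone.

How it is judged:
By the outcome, as a careful person would: the job done as asked, in the order asked, and still so for the second after the job is handed in, with the robot touching nothing.
Of hub0, hub1, hub2, hub3, hub4 only 3 to 5 are there at a start; the rules pass over those that are not, and their reading is None.
At some moment in a run one of hub0, hub1, hub2, hub3, hub4 may be knocked a few centimetres aside while the robot is not near it.
Once in a run the grip may slacken for a moment while it holds something.
It also fails if it takes over 210 s, if anything falls off the work surface, if the arm or the gripper's body presses on something with over 40 N, if the wrist force passes 120 N, or if a joint passes its speed limit or range.

## Working session

There is one attempt and no reset: what is moved stays moved. The work goes in short steps, Python scripts to look and compute and a tool call to move; the robot and the scene stay as the last step left them, time stands still between calls to the robot, and variables do not carry over. Pictures are saved under pics/ and viewed, at most 14 in all, crops included, and the job is handed in when it is done.

Besides the shell and the picture viewer there is one more tool, called after "Request:" as a command line: name --pt "numbers of a row" for each row, then --argument value for the rest. move_arm: Moves the arm, as the interface text tells. Its arguments: {"type":"object","properties":{"increments":{"type":"array","items":{"type":"array","items":{"type":"number"}}},"force":{"type":"number"}},"required":["increments"]}

```bash
ls; mkdir -p pics
python3 - <<'E'
from station import ctrl
import cv2,numpy as np
o=ctrl.get_obs(); print(o['ee_pos'],o['eef_rot'],o['time_s'],o['grip_width'])
for n in ['top','scene']:
    p=ctrl.camera(n); cv2.imwrite(f'pics/{n}0.png',p['color']); print(n,p['K'].tolist() if hasattr(p['K'],'tolist') else p['K'],p['distortion'],np.round(p['pose'],3).tolist(),p['shot'])
    for k in ['hub0','oversize','feeder','console','airlever','airlever_tip','screen_handle','bay','mouth']:
        try:
            for r in ctrl.cut_out(k,p)[:6]: print(k,round(r['conf'],2),np.round(r['centre']),r['mask'].sum())
        except Exception as e: print(k,e)
E
```

```text
pics
[0.22957103 0.49950851 0.20489497] [-3.14042165e+00 -6.07848280e-05  2.71077573e+00] 0.0 0.09421569088976961
top [[452.37316136055165, 0.0, 322.27644752854314], [0.0, 452.37316136055165, 237.41712684066087], [0.0, 0.0, 1.0]] [-0.04915403  0.          0.          0.          0.        ] [[-0.02, -0.986, 0.165, 0.379], [-1.0, 0.017, -0.014, 0.042], [0.011, -0.165, -0.986, 0.967], [0.0, 0.0, 0.0, 1.0]] 1
hub0 0.9 [231. 344.] 758
hub0 0.9 [346. 273.] 640
hub0 0.79 [174. 214.] 601
hub0 0.69 [235. 289.] 760
oversize 0.63 [232. 390.] 1426
feeder 0.97 [216. 365.] 26241
console 0.74 [262. 162.] 7217
airlever 0.53 [162. 306.] 239
airlever 0.36 [261. 157.] 5925
airlever 0.22 [190. 451.] 674
airlever_tip 0.67 [160. 305.] 198
airlever_tip 0.62 [218. 364.] 26480
airlever_tip 0.45 [264. 162.] 7073
screen_handle 0.89 [259. 158.] 5949
screen_handle 0.33 [219. 365.] 26185
bay 0.86 [217. 368.] 26279
mouth 0.72 [218. 370.] 26091
mouth 0.59 [263. 155.] 6003
mouth 0.44 [260. 165.] 7122
scene [[603.4221529932906, 0.0, 310.4952993532563], [0.0, 603.4221529932906, 231.67730256460027], [0.0, 0.0, 1.0]] [-0.04576005  0.          0.          0.          0.        ] [[0.499, 0.734, -0.46, 1.139], [0.866, -0.423, 0.265, -0.327], [0.0, -0.531, -0.847, 1.269], [0.0, 0.0, 0.0, 1.0]] 2
hub0 0.94 [181. 304.] 380
hub0 0.92 [222. 304.] 497
hub0 0.8 [232. 336.] 461
hub0 0.8 [274. 431.] 490
hub0 0.68 [257. 300.] 543
oversize 0.96 [268. 260.] 1067
feeder 0.65 [296. 276.] 22619
console 0.85 [189. 415.] 4851
airlever 0.64 [268. 356.] 131
airlever 0.43 [295. 277.] 23124
airlever_tip 0.6 [267. 358.] 121
screen_handle 0.59 [178. 418.] 3399
screen_handle 0.28 [298. 279.] 22184
bay 0.69 [297. 281.] 22824
bay 0.53 [189. 415.] 4764
mouth 0.91 [294. 278.] 22398
```

View pics/top0.png

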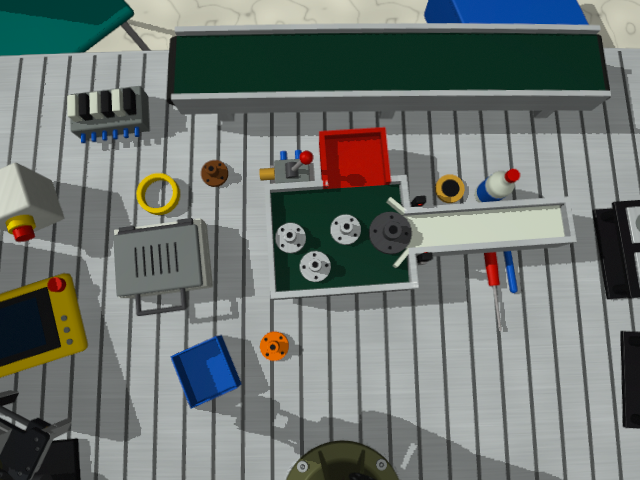

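View pics/scene0.png

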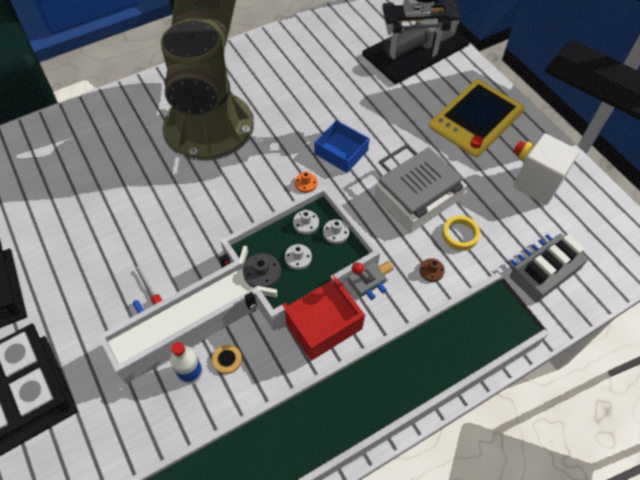

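Top view shows three hubs on the belt at (345,229), (290,237) and (315,265), with the oversize at (390,232). The lever ball is at (306,157), the bay at (355,157), and the console at (160,260) with its handle at (160,305). The look-alikes to leave alone are orange (274,346), brown (214,173), and the gauge (450,188).

```bash
cat > h.py <<'E'
from station import ctrl
import cv2,numpy as np
from scipy.spatial.transform import Rotation as R
def ray(p,uv,z,pose=None):
    T=np.array(p['pose']) if pose is None else pose
    n=cv2.undistortPoints(np.array(uv,float).reshape(-1,1,2),np.array(p['K']),np.array(p['distortion'])).reshape(-1,2)
    d=np.c_[n,np.ones(len(n))]@T[:3,:3].T; o=T[:3,3]
    return o+d*((z-o[2])/d[:,2])[:,None]
def proj(p,X,pose=None):
    T=np.array(p['pose']) if pose is None else pose
    Ti=np.linalg.inv(T)
    return cv2.projectPoints(np.array(X,float).reshape(-1,3),cv2.Rodrigues(Ti[:3,:3])[0],Ti[:3,3],np.array(p['K']),np.array(p['distortion']))[0].reshape(-1,2)
E
python3 - <<'E'
import cv2
i=cv2.imread('pics/top0.png')
cv2.imwrite('pics/c1.png',cv2.resize(i[110:310,255:455],None,fx=3,fy=3,interpolation=cv2.INTER_CUBIC))
cv2.imwrite('pics/c2.png',cv2.resize(i[205:325,100:240],None,fx=5,fy=5,interpolation=cv2.INTER_CUBIC))
E
```

```text
(no output)
```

View pics/c1.png

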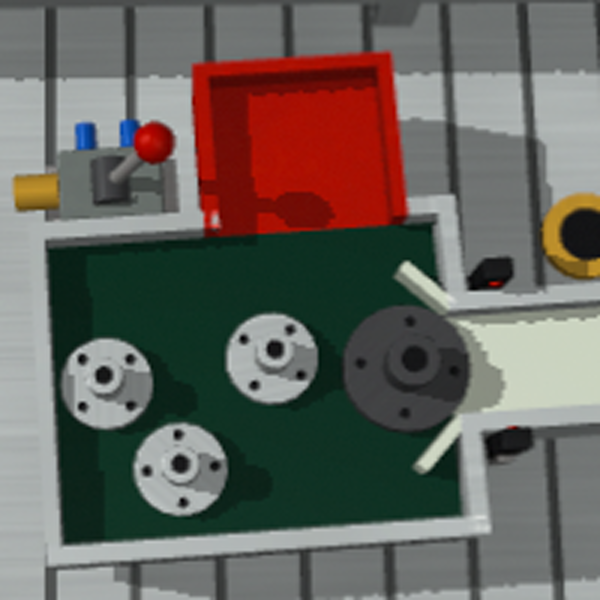

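View pics/c2.png

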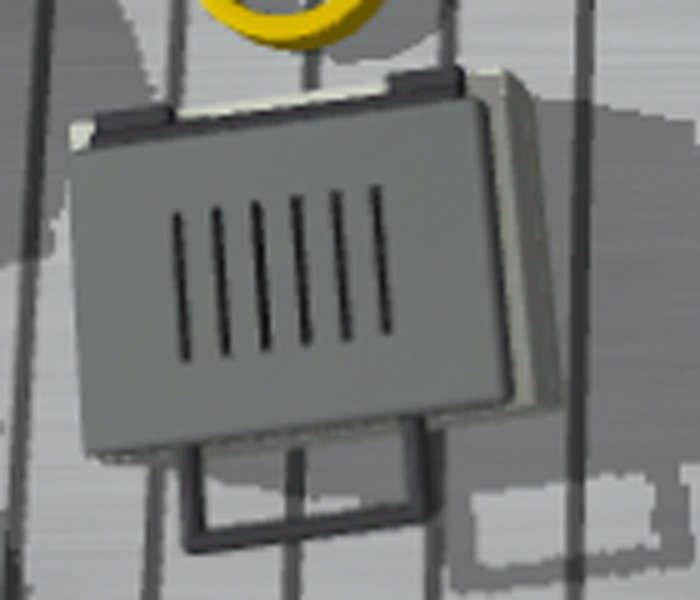

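```bash
cat > fit.py <<'E'
from h import *
from scipy.optimize import least_squares
p=ctrl.camera('top')
px=lambda L,s,o:(np.array(L,float)+.5)/s-.5+np.array(o)
def rz(a): return np.array([[np.cos(a),-np.sin(a)],[np.sin(a),np.cos(a)]])
# feeder
F=np.array([[100,260,107],[-100,260,107],[-100,0,107],[205,145,107],[205,30,107]])/1e3
uv=px([[50,241],[62,545],[462,515],[212,82],[377,70]],3,(255,110))
W=np.array([ray(p,[u],z)[0] for u,z in zip(uv,F[:,2])])[:,:2]
f=least_squares(lambda q:((F[:,:2]@rz(q[2]).T+q[:2])-W).ravel(),[.4,0,0])
print('feeder',f.x.round(4),(f.fun*1e3).round(1))
# console
uvc=px([[193,548],[430,517],[88,452],[513,402],[75,152],[483,97]],5,(100,205))
def model(q):
    a=q[3]; P=[]
    for r,y,h in [(163,45,0),(163,-45,0),(125,85,9),(125,-85,9),(0,85,9),(0,-85,9)]:
        P.append([60-r*np.cos(a)+h*np.sin(a),y,68.5+r*np.sin(a)+h*np.cos(a)])
    P=np.array(P)/1e3; P[:,:2]=P[:,:2]@rz(q[2]).T+q[:2]; return P
g=least_squares(lambda q:(proj(p,model(q))-uvc).ravel(),[.4,.4,0,.1])
print('console',g.x.round(4),g.fun.round(1)); print(model(g.x).round(4))
Rf=rz(f.x[2])
np.save('fit.npy',np.r_[f.x,g.x])
tip=lambda t:np.r_[Rf@np.array([.14,.215+.08*np.sin(t-.5)])+f.x[:2],.092+.08*np.cos(t-.5)]
print('tip',tip(0),tip(1),proj(p,tip(0)),proj(p,tip(.1)))
for k,z in [('hub0',.125),('oversize',.127)]:
    for r in ctrl.cut_out(k,p)[:6]:
        m=np.argwhere(r['mask']).mean(0); w=ray(p,[m[::-1]],.085+.012)[0]
        print(k,round(r['conf'],2),m.round(),w.round(4),((w[:2]-f.x[:2])@Rf).round(4))
uvh=px([[104,375],[274,349],[180,464],[413,359]],3,(255,110))
for u,z in zip(uvh,[.125,.125,.125,.127]):
    w=ray(p,[u],z)[0]; print(w.round(4),((w[:2]-f.x[:2])@Rf).round(4))
E
python3 fit.py
```

```text
feeder [ 0.5315 -0.1331  0.0455] [ 0.8  3.4 -1.2  1.7 -3.4 -4.4  2.8  1.5  1.  -2.3]
console [0.4906 0.3563 0.1134 0.0469] [ 1.  -0.6 -0.8 -0.3 -1.   1.5  0.2  0.3 -0.9 -0.5  1.4 -0.5]
[[0.3834 0.3894 0.0761]
 [0.3935 0.3    0.0761]
 [0.417  0.4335 0.0834]
 [0.4362 0.2646 0.0834]
 [0.541  0.4476 0.0775]
 [0.5603 0.2787 0.0775]]
tip [0.66331238 0.04968605 0.1622066 ] [0.65982193 0.12631468 0.1622066 ] [[310.33981745 158.19469669]] [[306.43268886 157.79113549]]
hub0 0.87 [238. 290.] [0.5245 0.0921 0.097 ] [0.0032 0.2253]
hub0 0.87 [266. 315.] [0.4684 0.044  0.097 ] [-0.055   0.1798]
hub0 0.76 [346. 274.] [0.3196 0.1247 0.097 ] [-0.1999  0.2673]
hub0 0.68 [229. 345.] [ 0.5396 -0.0163  0.097 ] [0.0134 0.1164]
hub0 0.57 [173. 214.] [0.6584 0.2443 0.097 ] [0.144  0.3713]
oversize 0.9 [233. 390.] [ 0.5317 -0.1034  0.097 ] [0.0016 0.0297]
[0.526 0.092 0.125] [0.0048 0.2251]
[ 0.5408 -0.0156  0.125 ] [0.0147 0.117 ]
[0.4689 0.0451 0.125 ] [-0.0544  0.1809]
[ 0.5325 -0.1031  0.127 ] [0.0024 0.03  ]
```

```bash
cat >> h.py <<'E'
Q=np.load('fit.npy'); FX=Q[:3]; CX=Q[3:]
def rz(a): return np.array([[np.cos(a),-np.sin(a)],[np.sin(a),np.cos(a)]])
def f2w(x,y): return rz(FX[2])@np.array([x,y])+FX[:2]
def w2f(w): return (np.asarray(w)[:2]-FX[:2])@rz(FX[2])
def state():
    o=ctrl.get_obs(); Rm=R.from_euler('xyz',o['eef_rot']).as_matrix()
    print('t',round(o['time_s'],1),'w',o['ee_pos'].round(4),'f',w2f(o['ee_pos']).round(4),'yaw',round(o['eef_rot'][2],3),'F',np.round(o['force'],1)); return o,Rm
def delta(x,y,z,feeder=True,frm=None):
    "tool-axis shift in 50 mm units"
    o,Rm=state(); w=np.r_[f2w(x,y) if feeder else (x,y),z]
    a=o['ee_pos'] if frm is None else frm
    d=(w-a)@Rm/.05; print('units',d.round(2),'w',w.round(4)); return d
E
echo
```

Request:
move_arm --pt "0 0 0 -0.5 0 0 0.137" --pt "0 0 0 -0.5 0 0 0.137" --pt "0 0 0 0 0 0 0.137" --pt "0 0 0 0 0 0 0.137" --pt "0 0 0 0 0 0 0.137" --pt "0 0 0 0 0 0 0.137" --pt "0 0 0 0 0 0 0.137" --pt "0 0 0 0 0 0 0.137" --pt "0 0 0 0 0 0 0" --pt "0 0 0 0 0 0 0" --force 10

```text
time_s: 2.15
ee_pos: [0.2297, 0.4997, 0.2555]
eef_rot: [-3.142, -0.0, 1.619]
force: [0.8, 0.0, 0.2]
grip_width: 0.0176
grip_force: 0.0
```

```bash
python3 -c "
from h import *
delta(.14,.135,.25)"
```

```text
t 2.1 w [0.2297 0.4997 0.2555] f [-0.2727  0.646 ] yaw 1.619 F [0.8 0.  0.2]
units [-10.24   8.23   0.11] w [0.6652 0.0081 0.25  ]
```

Request:
move_arm --pt "0 -0.52 0.41 0 0 0 0" --pt "0 -0.52 0.41 0 0 0 0" --pt "0 -0.52 0.41 0 0 0 0" --pt "0 -0.52 0.41 0 0 0 0" --pt "0 -0.52 0.41 0 0 0 0" --pt "0 -0.52 0.41 0 0 0 0" --pt "0 -0.52 0.41 0 0 0 0" --pt "0 -0.52 0.41 0 0 0 0" --pt "0 -0.52 0.41 0 0 0 0" --pt "0 -0.52 0.41 0 0 0 0" --pt "0 -0.52 0.41 0 0 0 0" --pt "0 -0.52 0.41 0 0 0 0" --pt "0 -0.52 0.41 0 0 0 0" --pt "0 -0.52 0.41 0 0 0 0" --pt "0 -0.52 0.41 0 0 0 0" --pt "0 -0.52 0.41 0 0 0 0" --pt "0 -0.52 0.41 0 0 0 0" --pt "0 -0.52 0.41 0 0 0 0" --pt "0 -0.52 0.41 0 0 0 0" --pt "0 -0.36 0.41 0 0 0 0"

```text
time_s: 4.15
ee_pos: [0.6626, 0.0045, 0.2554]
eef_rot: [-3.142, 0.0, 1.618]
force: [-0.2, 1.1, 1.3]
grip_width: 0.0003
grip_force: 0.0
```

```bash
python3 -c "
from h import *
delta(.14,.135,.14)
p=ctrl.camera('top');cv2.imwrite('pics/t2.png',cv2.resize(p['color'][110:310,255:455],None,fx=3,fy=3))"
```

```text
t 4.2 w [0.6626 0.0045 0.2554] f [0.1372 0.1315] yaw 1.618 F [-0.2  1.1  1.3]
units [0.07 0.06 2.31] w [0.6652 0.0081 0.14  ]
```

Request:
move_arm --pt "0 0 0 0.45 0 0 0" --pt "0 0 0 0.45 0 0 0" --pt "0 0 0 0.45 0 0 0" --pt "0 0 0 0.45 0 0 0" --pt "0 0 0 0.4 0 0 0" --pt "0 0 0 0 0 0 0" --pt "0 0.2 0 0 0 0 0" --pt "0 0.2 0 0 0 0 0" --pt "0 0.2 0 0 0 0 0" --pt "0 0.2 0 0 0 0 0" --pt "0 0.2 0 0 0 0 0" --pt "0 0.2 0 0 0 0 0" --pt "0 0.2 0 0 0 0 0" --pt "0 0.2 0 0 0 0 0" --pt "0 0.2 0 0 0 0 0" --pt "0 0.2 0 0 0 0 0" --pt "0 0 0 0 0 0 0"

```text
time_s: 5.9
ee_pos: [0.6573, 0.1062, 0.1454]
eef_rot: [-3.141, 0.002, 1.615]
force: [-0.2, -4.7, 1.5]
grip_width: 0.0004
grip_force: 2.7
```

Request:
move_arm --pt "0 0.07 0 0 0 0 0" --pt "0 0.07 0 0 0 0 0" --pt "0 0 0 0 0 0 0"

```text
time_s: 6.2
ee_pos: [0.6573, 0.1074, 0.1454]
eef_rot: [-3.14, 0.009, 1.611]
force: [-1.0, -35.9, 1.1]
grip_width: 0.0003
grip_force: 18.3
```

Request:
move_arm --pt "0 -0.2 0 0 0 0 0" --pt "0 -0.2 0 0 0 0 0" --pt "0 0 0 -0.4 0 0 0" --pt "0 0 0 -0.4 0 0 0" --pt "0 0 0 -0.4 0 0 0" --pt "0 0 0 -0.4 0 0 0" --pt "0.5 -0.4 -0.5 0 0 0 0" --pt "0.5 -0.4 -0.5 0 0 0 0" --pt "0.5 -0.4 -0.5 0 0 0 0" --pt "0.5 -0.4 -0.5 0 0 0 0" --pt "0.5 -0.4 -0.5 0 0 0 0" --pt "0.5 0 0 0 0 0 0" --pt "0.5 0 0 0 0 0 0" --force 10

```text
time_s: 7.5
ee_pos: [0.5377, -0.0121, 0.226]
eef_rot: [3.14, -0.0, 1.614]
force: [-0.0, -0.4, 0.6]
grip_width: 0.0467
grip_force: 0.0
```

```bash
cat >> h.py <<'E'
def look(name='top',conf=.45,ks=('hub0','oversize'),pose=None):
    if name=='wrist':
        o=ctrl.get_obs(); T=np.eye(4); T[:3,:3]=R.from_euler('xyz',o['eef_rot']).as_matrix(); T[:3,3]=o['ee_pos']
    p=ctrl.camera(name)
    if name=='wrist': pose=T@np.array(p['tool_from_camera'])
    for k in ks:
        for r in ctrl.cut_out(k,p):
            if r['conf']<conf: continue
            m=np.argwhere(r['mask']).mean(0); w=ray(p,[m[::-1]],.097,pose)[0]
            print(name,k,round(r['conf'],2),'px',m[::-1].round(),'f',w2f(w).round(4),r['mask'].sum())
    return p,pose
E
python3 -c "
from h import *
o,_=state()
p,_=look('top'); p2,_=look('wrist')
cv2.imwrite('pics/w1.png',np.vstack([p['color'][110:350,150:470],p2['color'][::2,::2]]))
delta(.014,.117,.105)"
```

```text
t 7.5 w [ 0.5377 -0.0121  0.226 ] f [0.0117 0.1206] yaw 1.614 F [-0.  -0.4  0.6]
top hub0 0.97 px [274. 345.] f [-0.1994  0.2669] 613
top hub0 0.76 px [214. 173.] f [0.1449 0.3703] 590
top hub0 0.72 px [290. 237.] f [0.0044 0.2246] 760
top hub0 0.49 px [273. 162.] f [0.1592 0.2513] 225
top oversize 0.66 px [158. 193.] f [0.1101 0.4828] 854
wrist hub0 0.96 px [306. 100.] f [0.0077 0.2265] 4813
wrist hub0 0.92 px [319. 236.] f [0.0176 0.1186] 3878
wrist hub0 0.91 px [234. 159.] f [-0.0503  0.1816] 4386
wrist hub0 0.75 px [97. 60.] f [-0.1532  0.2585] 3207
wrist oversize 0.66 px [306. 328.] f [0.0066 0.0328] 6288
t 7.8 w [ 0.5378 -0.0117  0.2251] f [0.0118 0.121 ] yaw 1.616 F [-0.1 -0.4 -0.2]
units [-0.08  0.04  2.4 ] w [ 0.5402 -0.0156  0.105 ]
```

View pics/w1.png

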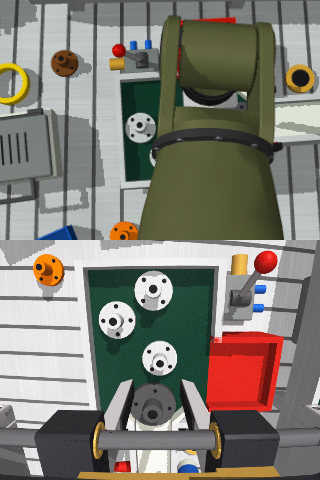

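Wrist view: lever now leans upstream (ball at lower-panel (265,262)); the three hubs and the oversize have not moved. I'll move hub C out of the oversize's way first.

Request:
move_arm --pt "0.5 -0.06 0.06 0.4 0 0 0" --pt "0.5 0 0 0.4 0 0 0" --pt "0.5 0 0 0.4 0 0 0" --pt "0.5 0 0 0.4 0 0 0" --pt "0.5 0 0 0.4 0 0 0" --pt "0.5 0 0 0.2 0 0 0" --pt "0.5 0 0 0.15 0 0 0" --pt "0.5 0 0 0 0 0 0" --pt "0 0 0 0 0 0 0" --pt "0 0 0 0 0 0 0" --pt "0 0 0 0 0 0 0" --pt "0 0 0 0 0 0 0" --force 10

```text
time_s: 9.0
ee_pos: [0.5409, -0.0151, 0.1085]
eef_rot: [3.141, 0.0, 1.615]
force: [0.5, -0.0, 2.7]
grip_width: 0.0234
grip_force: 10.0
```

```bash
python3 -c "
from h import *
delta(.06,.187,.107)"
```

```text
t 9.0 w [ 0.5409 -0.0151  0.1085] f [0.0148 0.1175] yaw 1.615 F [ 0.5 -0.   2.7]
units [1.39 0.9  0.03] w [0.5829 0.0564 0.107 ]
```

Request:
move_arm --pt "0 0.17 0.11 0 0 0 0" --pt "0 0.17 0.11 0 0 0 0" --pt "0 0.17 0.11 0 0 0 0" --pt "0 0.17 0.11 0 0 0 0" --pt "0 0.17 0.11 0 0 0 0" --pt "0 0.17 0.11 0 0 0 0" --pt "0 0.17 0.11 0 0 0 0" --pt "0 0.17 0.12 0 0 0 0" --pt "0 0 0 0 0 0 0" --pt "0.36 0 0 0 0 0 0" --pt "0.36 0 0 0 0 0 0" --pt "0.36 0 0 -0.3 0 0 0" --pt "0.36 0 0 -0.3 0 0 0" --pt "0.36 0 0 -0.4 0 0 0" --pt "0.36 0 0 -0.4 0 0 0"

```text
time_s: 10.5
ee_pos: [0.582, 0.0545, 0.1798]
eef_rot: [3.141, 0.0, 1.614]
force: [0.4, -0.7, 0.5]
grip_width: 0.0337
grip_force: 0.0
```

Request:
move_arm --pt "0.6 -0.4 -0.14 0 0 0 0" --pt "0.6 -0.4 -0.14 0 0 0 0" --pt "0.6 -0.4 -0.14 0 0 0 0" --pt "0.6 -0.4 -0.14 0 0 0 0" --pt "0.6 -0.4 -0.14 0 0 0 0" --pt "0.6 -0.4 -0.14 0 0 0 0" --pt "0.6 -0.4 -0.15 0 0 0 0" --pt "0.6 -0.34 -0.14 0 0 0 0" --pt "0.6 0 0 0 0 0 0" --pt "0.6 0 0 0 0 0 0"

```text
time_s: 11.5
ee_pos: [0.5327, -0.1046, 0.1788]
eef_rot: [3.141, 0.0, 1.614]
force: [-0.1, -0.3, 0.6]
grip_width: 0.0563
grip_force: 0.0
```

```bash
python3 -c "
from h import *
look('wrist')
delta(.003,.0305,.107)"
```

```text
wrist hub0 0.91 px [401.  27.] f [0.0592 0.1739] 4912
wrist hub0 0.56 px [228.  30.] f [-0.0501  0.1723] 5502
wrist oversize 0.75 px [316. 244.] f [0.0054 0.0317] 10268
t 11.7 w [ 0.5328 -0.1039  0.1783] f [0.0026 0.0292] yaw 1.615 F [ 0.2  0.5 -0.6]
units [0.03 0.01 1.43] w [ 0.5331 -0.1025  0.107 ]
```

Request:
move_arm --pt "0.6 0.03 0.02 0.3 0 0 0" --pt "0.6 0 0 0.3 0 0 0" --pt "0.6 0 0 0.3 0 0 0" --pt "0.6 0 0 0.3 0 0 0" --pt "0.6 0 0 0.2 0 0 0" --pt "0.6 0 0 0 0 0 0" --pt "0 0 0 0 0 0 0" --pt "0 0 0 0 0 0 0" --pt "0 0 0 0 0 0 0" --pt "0 0 0 0 0 0 0" --pt "0 0.1 0 0 0 0 0" --pt "0 0.1 0 0 0 0 0" --pt "0 0.1 0 0 0 0 0" --pt "0 0.1 0 0 0 0 0" --pt "0 0 0 0 0 0 0" --force 15

```text
time_s: 13.15
ee_pos: [0.5329, -0.0824, 0.1086]
eef_rot: [3.14, 0.0, 1.615]
force: [0.3, -0.4, 6.4]
grip_width: 0.0334
grip_force: 15.0
```

```bash
python3 -c "
from h import *
delta(.06,.0875,.108);delta(.15,.0875,.108)"
```

```text
t 13.2 w [ 0.5329 -0.0824  0.1086] f [0.0037 0.0507] yaw 1.615 F [ 0.3 -0.4  6.4]
units [0.74 1.12 0.01] w [ 0.5875 -0.043   0.108 ]
t 13.2 w [ 0.5329 -0.0824  0.1086] f [0.0037 0.0507] yaw 1.615 F [ 0.3 -0.4  6.4]
units [0.74 2.92 0.01] w [ 0.6774 -0.0389  0.108 ]
```

Request:
move_arm --pt "0 0.15 0.1 0 0 0 0" --pt "0 0.15 0.15 0 0 0 0" --pt "0 0.15 0.15 0 0 0 0" --pt "0 0.15 0.2 0 0 0 0" --pt "0 0.14 0.2 0 0 0 0" --pt "0 0 0.2 0 0 0 0" --pt "0 0 0.2 0 0 0 0" --pt "0 0 0.2 0 0 0 0" --pt "0 0 0.2 0 0 0 0" --pt "0 0 0.2 0 0 0 0" --pt "0 0 0.2 0 0 0 0" --pt "0 0 0.2 0 0 0 0" --pt "0 0 0.2 0 0 0 0" --pt "0 0 0.2 0 0 0 0" --pt "0 0 0.2 0 0 0 0" --pt "0 0 0.12 0 0 0 0" --pt "0 0 0 0 0 0 0"

```text
time_s: 14.85
ee_pos: [0.6774, -0.0389, 0.1086]
eef_rot: [3.141, -0.0, 1.615]
force: [2.1, 0.3, 5.4]
grip_width: 0.0332
grip_force: 15.0
```

Request:
move_arm --pt "0.5 0 0 0 0 0 0" --pt "0.5 0 0 0 0 0 0" --pt "0.5 0 0 -0.3 0 0 0" --pt "0.5 0 0 -0.3 0 0 0" --pt "0.5 0 0 -0.4 0 0 0" --pt "0.5 0 0 -0.4 0 0 0" --pt "0.5 0.33 -0.3 0 0 0 0" --pt "0.5 0.33 -0.3 0 0 0 0" --pt "0.5 0.33 -0.3 0 0 0 0" --pt "0.5 0.33 -0.3 0 0 0 0" --pt "0.5 0.33 -0.3 0 0 0 0" --pt "0.5 0.33 -0.3 0 0 0 0" --pt "0.4 0 0 0 0 0 0" --pt "0.4 0 0 0 0 0 0" --force 10

```text
time_s: 16.25
ee_pos: [0.583, 0.0553, 0.1793]
eef_rot: [3.14, 0.0, 1.615]
force: [1.2, -0.4, 0.1]
grip_width: 0.0384
grip_force: 0.0
```

```bash
python3 -c "
from h import *
look('wrist')
delta(.06,.187,.107)"
```

```text
wrist hub0 0.97 px [237. 191.] f [0.0086 0.2271] 5835
wrist hub0 0.94 px [ 29. 127.] f [-0.134   0.2729] 3402
wrist hub0 0.86 px [163. 251.] f [-0.0487  0.1835] 5205
wrist hub0 0.77 px [449.   9.] f [0.147  0.3424] 1155
wrist hub0 0.7 px [313. 247.] f [0.0607 0.1868] 5120
wrist oversize 0.7 px [430. 328.] f [0.1515 0.1214] 1619
t 16.4 w [0.5831 0.0547 0.1783] f [0.0601 0.1853] yaw 1.614 F [-0.2 -0.3  0.8]
units [ 0.03 -0.    1.43] w [0.5829 0.0564 0.107 ]
```

Request:
move_arm --pt "0.4 0.02 0 0.3 0 0 0" --pt "0.4 0 0 0.3 0 0 0" --pt "0.4 0 0 0.3 0 0 0" --pt "0.4 0 0 0.3 0 0 0" --pt "0.4 0 0 0.2 0 0 0" --pt "0.4 0 0 0 0 0 0" --pt "0 0 0 0 0 0 0" --pt "0 0 0 0 0 0 0" --pt "0 0 0 0 0 0 0" --pt "0 -0.2 -0.12 0 0 0 0" --pt "0 -0.2 -0.12 0 0 0 0" --pt "0 -0.2 -0.12 0 0 0 0" --pt "0 -0.2 -0.12 0 0 0 0" --pt "0 -0.2 -0.12 0 0 0 0" --pt "0 -0.2 -0.12 0 0 0 0" --pt "0 -0.2 -0.12 0 0 0 0" --pt "0 -0.2 -0.12 0 0 0 0" --pt "0 -0.2 -0.12 0 0 0 0" --pt "0 -0.2 -0.12 0 0 0 0" --pt "0 0 0 0 0 0 0"

```text
time_s: 18.4
ee_pos: [0.5263, -0.048, 0.1087]
eef_rot: [3.141, 0.001, 1.614]
force: [-1.4, -3.8, 7.5]
grip_width: 0.0235
grip_force: 10.0
```

```bash
python3 -c "
from h import *
delta(.0,.04,.107);delta(0,-.29,.107)"
```

```text
t 18.4 w [ 0.5263 -0.048   0.1087] f [-0.0013  0.0853] yaw 1.614 F [-1.4 -3.8  7.5]
units [-0.91  0.03  0.03] w [ 0.5297 -0.0932  0.107 ]
t 18.4 w [ 0.5263 -0.048   0.1087] f [-0.0013  0.0853] yaw 1.614 F [-1.4 -3.8  7.5]
units [-7.51  0.05  0.04] w [ 0.5447 -0.4228  0.107 ]
```

Run:
```python
from h import *
p=ctrl.camera('top'); img=cv2.imread('pics/top0.png')
out=[]
for z in (.107,.085):
    xs=np.arange(60,-60,-.5)/1e3; ys=np.arange(40,-340,-.5)/1e3
    Y,X=np.meshgrid(ys,xs)
    W=np.c_[np.c_[X.ravel(),Y.ravel()]@rz(FX[2]).T+FX[:2],np.full(X.size,z)]
    m=proj(p,W).astype(np.float32).reshape(*X.shape,2)
    r=cv2.remap(img,m[...,0],m[...,1],cv2.INTER_CUBIC)
    for x in (34,-34): cv2.line(r,(80,int((60-x)*2)),(730,int((60-x)*2)),(0,0,255),1)
    for y in (0,-325): cv2.line(r,(int((40-y)*2),0),(int((40-y)*2),240),(255,0,0),1)
    out.append(r)
cv2.imwrite('pics/rect.png',np.vstack(out))
```

```text
(no output)
```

View pics/rect.png

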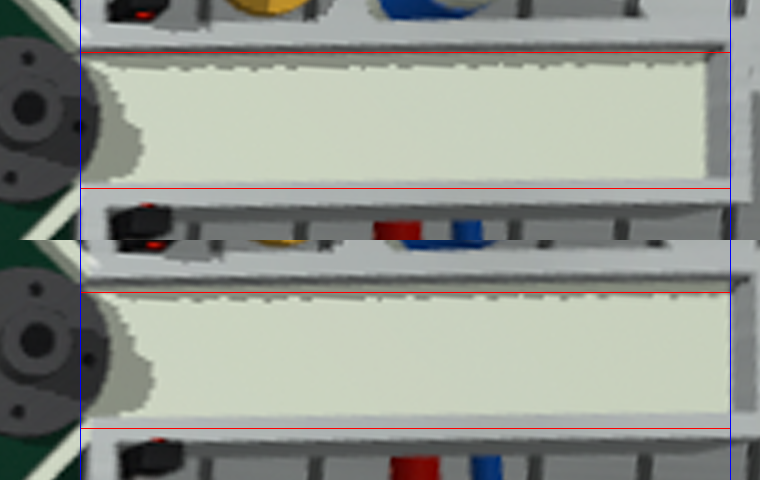

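Rectified track (pixel rows 181–189 for the near wall edge against the predicted line at 188): the mouth fits, but the far end is about 3 mm off in +x. So the feeder yaw is about 0.0545; I'll correct it.

```bash
python3 -c "
from h import *
q=np.load('fit.npy');q[2]=.0545;np.save('fit.npy',q)"; python3 -c "
from h import *
delta(0,.04,.107);delta(0,-.29,.107)
o=ctrl.get_obs();print(o['qpos'].round(3))"
```

```text
t 18.4 w [ 0.5264 -0.0479  0.1087] f [-0.0005  0.0854] yaw 1.614 F [-2.2 -3.7  8.1]
units [-0.91  0.02  0.04] w [ 0.5293 -0.0932  0.107 ]
t 18.4 w [ 0.5264 -0.0479  0.1087] f [-0.0005  0.0854] yaw 1.614 F [-2.2 -3.7  8.1]
units [-7.51  0.1   0.04] w [ 0.5473 -0.4227  0.107 ]
[-1.600e-01  3.540e-01  1.688e+00 -1.000e-03  1.098e+00 -2.020e-01]
```

Request:
move_arm --pt "0 0 0 0 0 0 -0.01" --pt "0 -0.2 0.01 0 0 0 0" --pt "0 -0.2 0.01 0 0 0 0" --pt "0 -0.2 0 0 0 0 0" --pt "0 -0.2 0 0 0 0 0" --pt "0 -0.1 0 0 0 0 0" --pt "0 0 0 0 0 0 0"

```text
time_s: 19.15
ee_pos: [0.5302, -0.0925, 0.1087]
eef_rot: [3.14, 0.001, 1.624]
force: [0.9, -3.3, 5.9]
grip_width: 0.0237
grip_force: 10.0
```

```bash
python3 -c "
from h import *
look('wrist')
delta(0,-.29,.107)"
```

```text
wrist hub0 0.79 px [313. 278.] f [0.0018 0.0447] 6698
wrist hub0 0.56 px [205.  29.] f [-0.048   0.1672] 6950
wrist oversize 0.92 px [581. 200.] f [0.1422 0.0873] 16971
t 19.3 w [ 0.5302 -0.0925  0.1087] f [0.0009 0.0407] yaw 1.624 F [-0.3 -3.7  5.6]
units [-6.61 -0.01  0.04] w [ 0.5473 -0.4227  0.107 ]
```

Straight into the track, watching the lateral force.

Request:
move_arm --pt "0 -0.2 -0.01 0 0 0 0" --pt "0 -0.2 0 0 0 0 0" --pt "0 -0.2 0 0 0 0 0" --pt "0 -0.2 0 0 0 0 0" --pt "0 -0.2 0 0 0 0 0" --pt "0 -0.2 0 0 0 0 0" --pt "0 0 0 0 0 0 0"

```text
time_s: 20.0
ee_pos: [0.533, -0.1527, 0.1087]
eef_rot: [3.14, 0.001, 1.624]
force: [1.5, -2.8, 5.3]
grip_width: 0.0237
grip_force: 10.0
```

Request:
move_arm --pt "0 -0.3 0 0 0 0 0" --pt "0 -0.3 0 0 0 0 0" --pt "0 -0.3 0 0 0 0 0" --pt "0 -0.3 0 0 0 0 0" --pt "0 -0.3 0 0 0 0 0" --pt "0 -0.3 0 0 0 0 0" --pt "0 -0.3 0 0 0 0 0" --pt "0 -0.3 0 0 0 0 0" --pt "0 0 0 0 0 0 0"

```text
time_s: 20.9
ee_pos: [0.5395, -0.273, 0.1087]
eef_rot: [3.14, 0.002, 1.623]
force: [2.2, -3.6, 5.5]
grip_width: 0.0233
grip_force: 10.0
```

```bash
python3 -c "
from h import *
look('wrist')
delta(0,-.288,.107)"
```

```text
wrist hub0 0.72 px [313. 278.] f [ 0.0013 -0.136 ] 6747
t 21.1 w [ 0.5394 -0.272   0.1087] f [ 0.0003 -0.139 ] yaw 1.624 F [ 1.7 -4.4  6. ]
units [-2.98 -0.    0.04] w [ 0.5472 -0.4207  0.107 ]
```

Request:
move_arm --pt "0 -0.3 0 0 0 0 0" --pt "0 -0.3 0 0 0 0 0" --pt "0 -0.3 0 0 0 0 0" --pt "0 -0.3 0 0 0 0 0" --pt "0 -0.3 0 0 0 0 0" --pt "0 -0.3 0 0 0 0 0" --pt "0 -0.3 0 0 0 0 0" --pt "0 -0.3 0 0 0 0 0" --pt "0 -0.3 0 0 0 0 0" --pt "0 -0.2 0 0 0 0 0" --pt "0 0 0 0 0 0 0" --pt "0.36 0 0 0 0 0 0" --pt "0.36 0 0 0 0 0 0" --pt "0.36 0 0 -0.3 0 0 0" --pt "0.36 0 0 -0.3 0 0 0" --pt "0.36 0 0 -0.4 0 0 0" --pt "0.36 0 0 -0.4 0 0 0" --pt "0.36 0 0 -0.2 0 0 0"

```text
time_s: 22.85
ee_pos: [0.5479, -0.4159, 0.1915]
eef_rot: [3.139, 0.003, 1.625]
force: [0.1, -0.5, -0.2]
grip_width: 0.0337
grip_force: 0.0
```

```bash
python3 -c "
from h import *
look('wrist'); look('top')
delta(-.053,.181,.18)"
```

```text
wrist hub0 0.67 px [312. 244.] f [ 0.001 -0.284] 4725
top hub0 0.87 px [274. 346.] f [-0.1971  0.2685] 624
top hub0 0.74 px [315. 266.] f [-0.0531  0.181 ] 754
top hub0 0.68 px [214. 173.] f [0.1479 0.3693] 598
top oversize 0.95 px [356. 163.] f [0.1472 0.0849] 1377
top oversize 0.74 px [291. 237.] f [0.0061 0.2241] 716
top oversize 0.5 px [381. 223.] f [0.0225 0.0447] 26331
t 23.1 w [ 0.5472 -0.4154  0.1868] f [ 0.0003 -0.2827] yaw 1.625 F [ 0.4 -0.3  0.4]
units [ 9.27 -1.07  0.15] w [0.4687 0.0447 0.18  ]
```

Request:
move_arm --pt "0.5 0.5 -0.06 0 0 0 0" --pt "0.5 0.5 -0.06 0 0 0 0" --pt "0.5 0.5 -0.06 0 0 0 0" --pt "0.5 0.5 -0.06 0 0 0 0" --pt "0.5 0.5 -0.06 0 0 0 0" --pt "0.5 0.5 -0.06 0 0 0 0" --pt "0.5 0.5 -0.06 0 0 0 0" --pt "0.5 0.5 -0.06 0 0 0 0" --pt "0.5 0.5 -0.06 0 0 0 0" --pt "0.5 0.5 -0.06 0 0 0 0" --pt "0.5 0.5 -0.06 0 0 0 0" --pt "0.5 0.5 -0.06 0 0 0 0" --pt "0.5 0.5 -0.06 0 0 0 0" --pt "0.5 0.5 -0.06 0 0 0 0" --pt "0.5 0.5 -0.06 0 0 0 0" --pt "0.5 0.5 -0.06 0 0 0 0" --pt "0.5 0.5 -0.06 0 0 0 0" --pt "0.5 0.5 -0.06 0 0 0 0" --pt "0.5 0.27 0 0 0 0 0" --pt "0.5 0 0 0 0 0 0"

```text
time_s: 25.15
ee_pos: [0.4684, 0.0452, 0.1876]
eef_rot: [-3.141, -0.0, 1.627]
force: [0.2, 0.2, -0.2]
grip_width: 0.0473
grip_force: 0.0
```

```bash
python3 -c "
from h import *
look('wrist')
delta(-.053,.181,.107)"
```

```text
wrist hub0 0.92 px [576.  11.] f [0.1217 0.3432] 1440
wrist hub0 0.79 px [154. 117.] f [-0.1625  0.2733] 3612
wrist hub0 0.72 px [317. 243.] f [-0.0496  0.1834] 4858
wrist hub0 0.64 px [399. 184.] f [0.0086 0.2269] 5492
wrist oversize 0.93 px [559. 340.] f [0.1505 0.1006] 4928
t 25.3 w [0.4687 0.0435 0.1878] f [-0.0531  0.1798] yaw 1.624 F [-0.8  1.4 -0.4]
units [0.02 0.   1.62] w [0.4687 0.0447 0.107 ]
```

Request:
move_arm --pt "0.5 0.03 0.03 0.3 0 0 0" --pt "0.5 0 0 0.3 0 0 0" --pt "0.5 0 0 0.3 0 0 0" --pt "0.5 0 0 0.3 0 0 0" --pt "0.5 0 0 0.2 0 0 0" --pt "0.5 0 0 0.18 0 0 0" --pt "0 0 0 0 0 0 0" --pt "0 0 0 0 0 0 0" --pt "0 0 0 0 0 0 0" --pt "0 0 0 0 0 0 0" --pt "0 -0.26 0.13 0 0 0 0" --pt "0 -0.26 0.13 0 0 0 0" --pt "0 -0.26 0.13 0 0 0 0" --pt "0 -0.26 0.13 0 0 0 0" --pt "0 -0.26 0.13 0 0 0 0" --pt "0 -0.26 0.13 0 0 0 0" --pt "0 -0.26 0.13 0 0 0 0" --pt "0 -0.26 0.13 0 0 0 0" --pt "0 0 0 0 0 0 0"

```text
time_s: 27.2
ee_pos: [0.5289, -0.0576, 0.1095]
eef_rot: [3.139, 0.001, 1.623]
force: [2.4, -2.4, 6.2]
grip_width: 0.0236
grip_force: 10.0
```

```bash
python3 -c "
from h import *
look('wrist')
delta(0,-.219,.107)"
```

```text
wrist hub0 0.79 px [313. 275.] f [0.0024 0.081 ] 6836
wrist hub0 0.68 px [327.  20.] f [0.0092 0.2057] 4224
wrist hub0 0.67 px [25.  2.] f [-0.1334  0.2177] 136
wrist oversize 0.56 px [574. 260.] f [0.146  0.0887] 16663
t 27.4 w [ 0.5284 -0.0568  0.1095] f [0.0011 0.0764] yaw 1.624 F [ 1.4 -4.   5.4]
units [-5.91 -0.01  0.06] w [ 0.5434 -0.3518  0.107 ]
```

Request:
move_arm --pt "0 -0.2 -0.02 0 0 0 0" --pt "0 -0.3 0 0 0 0 0" --pt "0 -0.3 0 0 0 0 0" --pt "0 -0.3 0 0 0 0 0" --pt "0 -0.3 0 0 0 0 0" --pt "0 -0.3 0 0 0 0 0" --pt "0 -0.3 0 0 0 0 0" --pt "0 -0.3 0 0 0 0 0" --pt "0 -0.3 0 0 0 0 0" --pt "0 -0.3 0 0 0 0 0" --pt "0 -0.3 0 0 0 0 0" --pt "0 -0.3 0 0 0 0 0" --pt "0 -0.3 0 0 0 0 0" --pt "0 -0.3 0 0 0 0 0" --pt "0 -0.3 0 0 0 0 0" --pt "0 -0.3 0 0 0 0 0" --pt "0 -0.3 0 0 0 0 0" --pt "0 -0.3 0 0 0 0 0" --pt "0 -0.3 0 0 0 0 0" --pt "0 -0.25 0 0 0 0 0"

```text
time_s: 29.35
ee_pos: [0.5423, -0.3487, 0.1089]
eef_rot: [3.142, 0.0, 1.625]
force: [0.8, 0.6, 1.1]
grip_width: 0.0003
grip_force: 0.0
```

Request:
move_arm --pt "0 0 0 0 0 0 0" --pt "0 0 0 0 0 0 0" --pt "0.36 0 0 0 0 0 0" --pt "0.36 0 0 0 0 0 0" --pt "0.36 0 0 -0.3 0 0 0" --pt "0.36 0 0 -0.3 0 0 0" --pt "0.36 0 0 -0.4 0 0 0" --pt "0.36 0 0 -0.4 0 0 0" --pt "0.36 0 0 -0.2 0 0 0"

```text
time_s: 30.25
ee_pos: [0.5429, -0.3476, 0.1925]
eef_rot: [3.138, 0.003, 1.625]
force: [0.5, -0.6, 0.2]
grip_width: 0.0338
grip_force: 0.0
```

```bash
python3 -c "
from h import *
look('wrist'); look('top')
delta(.005,.225,.187)"
```

```text
wrist hub0 0.82 px [314.  21.] f [ 0.0015 -0.0629] 3612
wrist hub0 0.76 px [314. 324.] f [ 0.0013 -0.2824] 3995
top hub0 0.86 px [214. 173.] f [0.1479 0.3691] 592
top hub0 0.85 px [429. 232.] f [-0.0022 -0.0478] 705
top hub0 0.8 px [540. 222.] f [ 0.0023 -0.2737] 325
top hub0 0.79 px [274. 345.] f [-0.197   0.2687] 640
top hub0 0.67 px [291. 237.] f [0.0063 0.2245] 723
top oversize 0.94 px [355. 163.] f [0.1474 0.0857] 1308
t 30.6 w [ 0.5419 -0.3471  0.1879] f [-0.0012 -0.2142] yaw 1.625 F [ 0.7 -0.6 -0.4]
units [8.78 0.12 0.03] w [0.5242 0.0918 0.187 ]
```

The grip slackened and hub B stayed at y≈-0.05, just inside the track. I'll regrasp it there.

Request:
move_arm --pt "0.36 0.4 0 0 0 0 0" --pt "0.36 0.4 0 0 0 0 0" --pt "0.36 0.4 0 0 0 0 0" --pt "0.36 0.4 0 0 0 0 0" --pt "0.36 0.4 0 0 0 0 0" --pt "0.36 0.4 0 0 0 0 0" --pt "0.36 0.4 0 0 0 0 0" --pt "0.36 0.4 0 0 0 0 0" --pt "0.36 0.08 0 0 0 0 0" --pt "0.36 0 0 0 0 0 0"

```text
time_s: 31.55
ee_pos: [0.5334, -0.1832, 0.1888]
eef_rot: [-3.141, -0.0, 1.626]
force: [1.0, 0.4, -0.2]
grip_width: 0.0336
grip_force: 0.0
```

```bash
python3 -c "
from h import *
p,_=look('wrist');cv2.imwrite('pics/w2.png',p['color'])
delta(0,-.05,.107)"
```

```text
wrist hub0 0.97 px [313. 460.] f [-2.000e-04 -2.537e-01] 487
wrist hub0 0.68 px [315. 241.] f [ 0.0017 -0.047 ] 4905
wrist oversize 0.68 px [534.  54.] f [0.149  0.0835] 12066
t 31.7 w [ 0.5334 -0.1843  0.1888] f [-0.0009 -0.0512] yaw 1.624 F [-0.6  0.2  0.6]
units [0.02 0.02 1.64] w [ 0.5342 -0.1831  0.107 ]
```

View pics/w2.png

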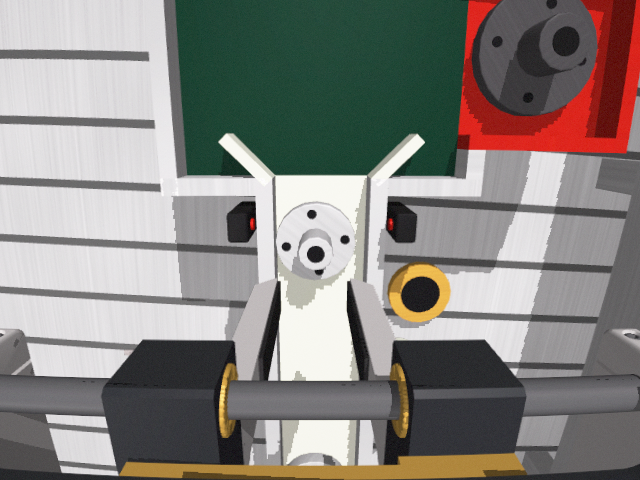

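Hub B sits flat in the track just past the sensors at pixel (315,241), and the oversize is in the bay at (540,50). Regrasping.

Request:
move_arm --pt "0.36 0.03 0.02 0.3 0 0 0" --pt "0.36 0 0 0.3 0 0 0" --pt "0.36 0 0 0.3 0 0 0" --pt "0.36 0 0 0.3 0 0 0" --pt "0.36 0 0 0.2 0 0 0" --pt "0.36 0 0 0.2 0 0 0" --pt "0 0 0 0 0 0 0" --pt "0 0 0 0 0 0 0" --pt "0 0 0 0 0 0 0" --pt "0 -0.3 0 0 0 0 0" --pt "0 -0.3 0 0 0 0 0" --pt "0 -0.3 0 0 0 0 0" --pt "0 -0.3 0 0 0 0 0" --pt "0 -0.3 0 0 0 0 0" --pt "0 -0.3 0 0 0 0 0" --pt "0 -0.3 0 0 0 0 0" --pt "0 -0.3 0 0 0 0 0" --pt "0 -0.3 0 0 0 0 0" --pt "0 -0.3 0 0 0 0 0"

```text
time_s: 33.6
ee_pos: [0.5425, -0.333, 0.109]
eef_rot: [3.142, -0.0, 1.625]
force: [2.0, 2.7, 1.1]
grip_width: 0.0237
grip_force: 10.0
```

Request:
move_arm --pt "0 -0.2 0 0 0 0 0" --pt "0 -0.2 0 0 0 0 0" --pt "0 0 0 0 0 0 0"

```text
time_s: 33.9
ee_pos: [0.5436, -0.3531, 0.109]
eef_rot: [3.141, 0.001, 1.624]
force: [2.6, -2.5, 0.6]
grip_width: 0.0237
grip_force: 10.0
```

Request:
move_arm --pt "0.36 0 0 0 0 0 0" --pt "0.36 0 0 0 0 0 0" --pt "0.36 0 0 -0.3 0 0 0" --pt "0.36 0 0 -0.3 0 0 0" --pt "0.36 0 0 -0.4 0 0 0" --pt "0.36 0 0 -0.4 0 0 0" --pt "0.36 0 0 -0.2 0 0 0"

```text
time_s: 34.6
ee_pos: [0.544, -0.352, 0.1925]
eef_rot: [3.139, 0.002, 1.625]
force: [0.9, 0.5, 0.3]
grip_width: 0.034
grip_force: 0.0
```

```bash
python3 -c "
from h import *
look('top')
delta(.005,.225,.187)"
```

```text
top hub0 0.94 px [214. 173.] f [0.1474 0.3696] 543
top hub0 0.86 px [274. 346.] f [-0.1982  0.2688] 644
top hub0 0.72 px [541. 223.] f [-0.0013 -0.2748] 462
top hub0 0.7 px [290. 238.] f [0.0052 0.2248] 744
top hub0 0.59 px [513. 226.] f [-0.0028 -0.2168] 744
top oversize 0.86 px [356. 163.] f [0.1476 0.0844] 1371
t 34.8 w [ 0.5436 -0.3518  0.1897] f [ 2.00e-04 -2.19e-01] yaw 1.625 F [ 0.2  0.3 -0.1]
units [8.88 0.09 0.05] w [0.5242 0.0918 0.187 ]
```

Request:
move_arm --pt "0.5 0.5 0 0 0 0 0" --pt "0.5 0.5 0 0 0 0 0" --pt "0.5 0.5 0 0 0 0 0" --pt "0.5 0.5 0 0 0 0 0" --pt "0.5 0.5 0 0 0 0 0" --pt "0.5 0.5 0 0 0 0 0" --pt "0.5 0.5 0 0 0 0 0" --pt "0.5 0.5 0 0 0 0 0" --pt "0.5 0.5 0 0 0 0 0" --pt "0.5 0.5 0 0 0 0 0" --pt "0.5 0.5 0 0 0 0 0" --pt "0.5 0.5 0 0 0 0 0" --pt "0.5 0.5 0 0 0 0 0" --pt "0.5 0.5 0 0 0 0 0" --pt "0.5 0.5 0 0 0 0 0" --pt "0.5 0.5 0 0 0 0 0" --pt "0.5 0.5 0.05 0 0 0 0" --pt "0.5 0.36 0.05 0 0 0 0" --pt "0.5 0 0 0 0 0 0"

```text
time_s: 36.65
ee_pos: [0.5241, 0.0925, 0.188]
eef_rot: [-3.14, -0.0, 1.627]
force: [-0.0, -0.3, -0.7]
grip_width: 0.0473
grip_force: 0.0
```

```bash
python3 -c "
from h import *
look('wrist')
delta(.006,.225,.107)"
```

```text
wrist hub0 0.72 px [ 99. 166.] f [-0.1479  0.2843] 3281
wrist hub0 0.67 px [511.  40.] f [0.1367 0.3676] 4006
wrist hub0 0.66 px [319. 242.] f [0.0097 0.2276] 4870
wrist hub0 0.5 px [296.   9.] f [-0.0054  0.3842] 3103
t 36.8 w [0.5243 0.0903 0.1884] f [0.005  0.2235] yaw 1.625 F [ 0.5 -0.9  0.5]
units [0.03 0.02 1.63] w [0.5252 0.0918 0.107 ]
```

Request:
move_arm --pt "0.5 0.03 0.03 0.3 0 0 0" --pt "0.5 0 0 0.3 0 0 0" --pt "0.5 0 0 0.3 0 0 0" --pt "0.5 0 0 0.3 0 0 0" --pt "0.5 0 0 0.2 0 0 0" --pt "0.5 0 0 0.19 0 0 0" --pt "0 0 0 0 0 0 0" --pt "0 0 0 0 0 0 0" --pt "0 0 0 0 0 0 0" --pt "0 0 0 0 0 0 0" --pt "0 -0.3 -0.01 0 0 0 0" --pt "0 -0.3 -0.01 0 0 0 0" --pt "0 -0.3 -0.02 0 0 0 0" --pt "0 -0.3 -0.02 0 0 0 0" --pt "0 -0.3 -0.02 0 0 0 0" --pt "0 -0.3 -0.02 0 0 0 0" --pt "0 -0.3 -0.02 0 0 0 0" --pt "0 -0.3 0 0 0 0 0" --pt "0 -0.3 0 0 0 0 0" --pt "0 -0.3 0 0 0 0 0"

```text
time_s: 38.8
ee_pos: [0.5281, -0.0591, 0.11]
eef_rot: [3.141, -0.0, 1.624]
force: [-0.3, 4.2, 6.5]
grip_width: 0.0236
grip_force: 10.0
```

```bash
python3 -c "
from h import *
delta(0,-.153,.107)"
```

```text
t 38.8 w [ 0.5281 -0.0591  0.11  ] f [0.0007 0.0741] yaw 1.624 F [-0.3  4.2  6.5]
units [-4.54 -0.01  0.06] w [ 0.5398 -0.2859  0.107 ]
```

Request:
move_arm --pt "0 -0.2 -0.02 0 0 0 0" --pt "0 -0.3 0 0 0 0 0" --pt "0 -0.3 0 0 0 0 0" --pt "0 -0.3 0 0 0 0 0" --pt "0 -0.3 0 0 0 0 0" --pt "0 -0.3 0 0 0 0 0" --pt "0 -0.3 0 0 0 0 0" --pt "0 -0.3 0 0 0 0 0" --pt "0 -0.3 0 0 0 0 0" --pt "0 -0.3 0 0 0 0 0" --pt "0 -0.3 0 0 0 0 0" --pt "0 -0.3 0 0 0 0 0" --pt "0 -0.3 0 0 0 0 0" --pt "0 -0.3 0 0 0 0 0" --pt "0 -0.3 0 0 0 0 0" --pt "0 -0.2 0 0 0 0 0" --pt "0 -0.1 0 0 0 0 0" --pt "0 0 0 0 0 0 0"

```text
time_s: 40.6
ee_pos: [0.5397, -0.2928, 0.1093]
eef_rot: [-3.141, -0.0, 1.624]
force: [-0.6, 0.6, -0.1]
grip_width: 0.0005
grip_force: 0.0
```

Request:
move_arm --pt "0.36 0 0 0 0 0 0" --pt "0.36 0 0 0 0 0 0" --pt "0.36 0 0 -0.3 0 0 0" --pt "0.36 0 0 -0.3 0 0 0" --pt "0.36 0 0 -0.4 0 0 0" --pt "0.36 0 0 -0.4 0 0 0" --pt "0.36 0 0 -0.4 0 0 0" --pt "0.36 0 0 -0.4 0 0 0"

```text
time_s: 41.4
ee_pos: [0.5399, -0.2923, 0.2221]
eef_rot: [3.14, 0.001, 1.625]
force: [0.0, 0.2, -0.4]
grip_width: 0.034
grip_force: 0.0
```

```bash
python3 -c "
from h import *
look('top'); look('wrist')
state(); print(CX)
h=rz(CX[2])@np.array([.06-.163*np.cos(CX[3]),0])+CX[:2]; print(h)"
```

```text
top hub0 0.89 px [214. 173.] f [0.1485 0.3695] 570
top hub0 0.84 px [509. 226.] f [-0.0018 -0.2091] 476
top hub0 0.81 px [426. 232.] f [-0.0024 -0.0407] 678
top hub0 0.71 px [274. 345.] f [-0.1971  0.268 ] 620
top oversize 0.82 px [355. 163.] f [0.1475 0.0853] 1375
wrist hub0 0.87 px [313.  82.] f [ 0.0012 -0.0421] 5157
wrist hub0 0.83 px [313. 297.] f [ 0.0013 -0.2165] 3488
wrist hub0 0.79 px [319. 362.] f [ 0.0066 -0.2821] 2188
t 41.7 w [ 0.5395 -0.2921  0.2186] f [-0.0007 -0.1592] yaw 1.625 F [-1.6 -0.7 -0.7]
[0.49060123 0.35634801 0.11336418 0.04690701]
[0.38844051 0.34471678]
```

Request:
move_arm --pt "0.36 0.4 0.02 0 0 0 0" --pt "0.36 0.4 0 0 0 0 0" --pt "0.36 0.4 0 0 0 0 0" --pt "0.36 0.4 0 0 0 0 0" --pt "0.36 0.4 0 0 0 0 0" --pt "0.36 0.3 0 0 0 0 0" --pt "0.36 0 0 0.4 0 0 0" --pt "0.36 0 0 0.3 0 0 0" --pt "0.36 0 0 0 0 0 0"

```text
time_s: 42.6
ee_pos: [0.5337, -0.1768, 0.1824]
eef_rot: [-3.138, -0.002, 1.625]
force: [-1.2, 0.9, -0.6]
grip_width: 0.0341
grip_force: 0.0
```

```bash
python3 -c "
from h import *
look('wrist')
delta(0,-.043,.107)"
```

```text
wrist hub0 0.79 px [314. 441.] f [ 0.0011 -0.2186] 2763
wrist hub0 0.74 px [315. 243.] f [ 0.0016 -0.0403] 5116
wrist hub0 0.55 px [420. 300.] f [ 0.082  -0.0859] 3013
wrist oversize 0.81 px [538.  60.] f [0.1489 0.085 ] 13111
t 42.8 w [ 0.5348 -0.1775  0.1852] f [ 0.0009 -0.0445] yaw 1.625 F [-0.3 -0.3  1. ]
units [ 0.03 -0.02  1.56] w [ 0.5338 -0.1761  0.107 ]
```

Request:
move_arm --pt "0.36 0.03 -0.01 0.3 0 0 0" --pt "0.36 0 0 0.3 0 0 0" --pt "0.36 0 0 0.3 0 0 0" --pt "0.36 0 0 0.3 0 0 0" --pt "0.36 0 0 0.2 0 0 0" --pt "0.36 0 0 0.12 0 0 0" --pt "0 0 0 0 0 0 0" --pt "0 0 0 0 0 0 0" --pt "0 0 0 0 0 0 0" --pt "0 -0.2 0 0 0 0 0" --pt "0 -0.2 0 0 0 0 0" --pt "0 -0.2 0 0 0 0 0" --pt "0 -0.2 0 0 0 0 0" --pt "0 -0.2 0 0 0 0 0" --pt "0 -0.2 0 0 0 0 0" --pt "0 -0.2 0 0 0 0 0" --pt "0 -0.2 0 0 0 0 0" --pt "0 -0.2 0 0 0 0 0" --pt "0 -0.2 0 0 0 0 0" --pt "0 -0.2 0 0 0 0 0" --force 12

```text
time_s: 44.75
ee_pos: [0.5402, -0.2867, 0.1089]
eef_rot: [3.141, 0.0, 1.625]
force: [1.6, 3.4, 6.1]
grip_width: 0.0235
grip_force: 12.0
```

Request:
move_arm --pt "0 0 0 0 0 0 0" --pt "0.36 0 0 0 0 0 0" --pt "0.36 0 0 0 0 0 0" --pt "0.36 0 0 -0.3 0 0 0" --pt "0.36 0 0 -0.3 0 0 0" --pt "0.36 0 0 -0.4 0 0 0" --pt "0.36 0 0 -0.4 0 0 0" --pt "0.36 0 0 -0.4 0 0 0" --pt "0.36 0 0 -0.4 0 0 0"

```text
time_s: 45.65
ee_pos: [0.54, -0.2857, 0.221]
eef_rot: [3.14, 0.001, 1.625]
force: [-1.2, 0.2, 0.3]
grip_width: 0.0335
grip_force: 0.0
```

```bash
python3 -c "
from h import *
look('top'); look('wrist')
state()
w=np.array([.3884,.3447]); print(w2f(w))
delta(.3884,.3447,.22,False)"
```

```text
top hub0 0.81 px [481. 228.] f [-0.0022 -0.152 ] 717
top hub0 0.79 px [214. 173.] f [0.1468 0.3694] 581
top hub0 0.68 px [507. 226.] f [-0.0017 -0.2051] 360
top oversize 0.77 px [356. 164.] f [0.1469 0.0846] 1440
wrist hub0 0.81 px [318. 365.] f [ 0.0066 -0.278 ] 1785
wrist hub0 0.58 px [313. 233.] f [ 0.0014 -0.1524] 3995
t 46.0 w [ 0.5396 -0.2856  0.2177] f [-0.0002 -0.1527] yaw 1.625 F [-0.4  0.6 -0.5]
[-0.11685306  0.48493271]
t 46.0 w [ 0.5396 -0.2856  0.2177] f [-0.0002 -0.1527] yaw 1.625 F [-0.4  0.6 -0.5]
units [12.75 -2.34 -0.04] w [0.3884 0.3447 0.22  ]
```

All three hubs are in the track at y ≈ -0.284, -0.219 and -0.152. Now the console.

Request:
move_arm --pt "0.36 0.64 -0.12 0 0 0 0" --pt "0.36 0.64 -0.12 0 0 0 0" --pt "0.36 0.64 -0.12 0 0 0 0" --pt "0.36 0.64 -0.12 0 0 0 0" --pt "0.36 0.64 -0.12 0 0 0 0" --pt "0.36 0.64 -0.12 0 0 0 0" --pt "0.36 0.64 -0.12 0 0 0 0" --pt "0.36 0.64 -0.12 0 0 0 0" --pt "0.36 0.64 -0.12 0 0 0 0" --pt "0.36 0.64 -0.12 0 0 0 0" --pt "0.36 0.64 -0.12 0 0 0 0" --pt "0.36 0.64 -0.12 0 0 0 0" --pt "0.36 0.64 -0.12 0 0 0 0" --pt "0.36 0.64 -0.12 0 0 0 0" --pt "0.36 0.64 -0.12 0 0 0 0" --pt "0.36 0.64 -0.12 0 0 0 0" --pt "0.36 0.64 -0.12 0 0 0 0" --pt "0.36 0.64 -0.12 0 0 0 0" --pt "0.36 0.64 -0.12 0 0 0 0" --pt "0.36 0.6 -0.1 0 0 0 0"

```text
time_s: 47.95
ee_pos: [0.3858, 0.346, 0.2176]
eef_rot: [-3.14, 0.001, 1.625]
force: [0.3, -0.4, 0.4]
grip_width: 0.0342
grip_force: 0.0
```

Request:
move_arm --pt "0.36 0 0 0 0 0 -0.059" --pt "0.36 0 0 0 0 0 0"

```text
time_s: 48.15
ee_pos: [0.386, 0.3451, 0.2175]
eef_rot: [-3.14, 0.001, 1.686]
force: [1.0, -0.3, -0.2]
grip_width: 0.0338
grip_force: 0.0
```

Run:
```python
from h import *
delta(.3884,.3447,.0655,False)
o=ctrl.get_obs(); T=np.eye(4); T[:3,:3]=R.from_euler('xyz',o['eef_rot']).as_matrix(); T[:3,3]=o['ee_pos']
p=ctrl.camera('wrist'); P=T@np.array(p['tool_from_camera'])
im=p['color'].copy()
def C(x,y,z): return np.r_[rz(CX[2])@np.array([x,y])+CX[:2],z]
a=CX[3]
for r,y in [(163,45),(163,-45),(163,0)]:
    q=proj(p,C(.06-r/1e3*np.cos(a),y/1e3,.0685+r/1e3*np.sin(a)),P)[0]; print(q.round(1)); cv2.circle(im,tuple(int(v) for v in q),3,(0,0,255),-1)
cv2.imwrite('pics/w3.png',im)
```

```text
t 48.1 w [0.386  0.3451 0.2175] f [-0.1192  0.4855] yaw 1.686 F [ 1.  -0.3 -0.2]
units [-0.01  0.05  3.04] w [0.3884 0.3447 0.0655]
[315.4 177.5]
[315.  277.9]
[315.2 229.5]
```

View pics/w3.png

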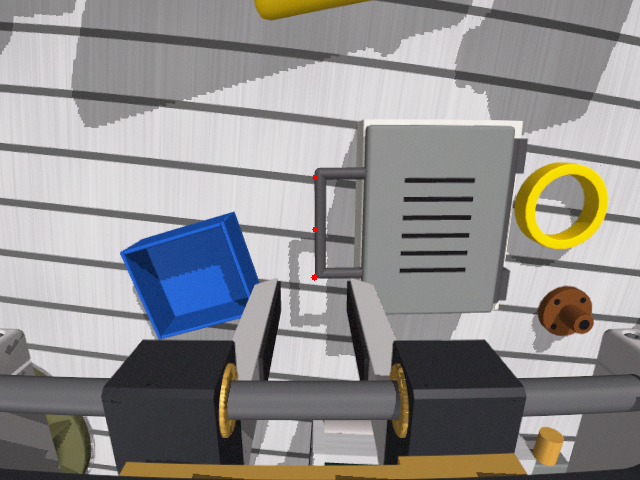

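Wrist view: the handle bar is at column 320, rows 172–275, about 4 mm beyond my estimate in x. The folded screen is nearly flat, and the blue box to the left clears the fingers.

Request:
move_arm --pt "0.36 0.04 0.1 0.4 0 0 0" --pt "0.36 0 0 0.4 0 0 0" --pt "0.36 0 0 0.4 0 0 0" --pt "0.36 0 0 0.4 0 0 0" --pt "0.36 0 0 0.4 0 0 0" --pt "0.36 0 0 0.3 0 0 0" --pt "0.36 0 0 0.3 0 0 0" --pt "0.36 0 0 0.2 0 0 0" --pt "0.36 0 0 0.2 0 0 0" --pt "0.36 0 0 0 0 0 0" --pt "0 0 0 0 0 0 0" --pt "0 0 0 0 0 0 0" --pt "0 0 0 0 0 0 0" --pt "0 0 0 0 0 0 0" --pt "0 0 0 0 0 0 0" --force 20

```text
time_s: 49.7
ee_pos: [0.3913, 0.3474, 0.0687]
eef_rot: [3.142, -0.0, 1.684]
force: [-1.4, -0.1, 1.8]
grip_width: 0.0091
grip_force: 20.0
```

Run:
```python
from h import *
o,_=state(); print(o['grip_width'],o['grip_force'])
d=rz(CX[2]).T@(o['ee_pos'][:2]-CX[:2]); print('console frame tcp',d.round(4))
th=np.linspace(.047,1.92,26); x=-.163*np.cos(th); z=.163*np.sin(th)
print(np.c_[np.diff(x),-np.diff(z)].round(4)/.05)
```

```text
t 49.7 w [0.3913 0.3474 0.0687] f [-0.1138  0.4875] yaw 1.684 F [-1.4 -0.1  1.8]
0.009122960807619306 19.998401999473572
console frame tcp [-0.0996  0.0024]
[[ 0.02  -0.244]
 [ 0.038 -0.242]
 [ 0.056 -0.238]
 [ 0.074 -0.232]
 [ 0.092 -0.226]
 [ 0.108 -0.218]
 [ 0.124 -0.21 ]
 [ 0.14  -0.2  ]
 [ 0.154 -0.19 ]
 [ 0.168 -0.178]
 [ 0.18  -0.164]
 [ 0.192 -0.15 ]
 [ 0.204 -0.136]
 [ 0.212 -0.12 ]
 [ 0.222 -0.104]
 [ 0.228 -0.086]
 [ 0.234 -0.07 ]
 [ 0.238 -0.052]
 [ 0.242 -0.034]
 [ 0.244 -0.016]
 [ 0.244  0.002]
 [ 0.244  0.022]
 [ 0.24   0.04 ]
 [ 0.238  0.058]
 [ 0.232  0.074]]
```

Request:
move_arm --pt "0 0 0.02 -0.244 0 0 0" --pt "0 0 0.038 -0.242 0 0 0" --pt "0 0 0.056 -0.238 0 0 0" --pt "0 0 0.074 -0.232 0 0 0" --pt "0 0 0.092 -0.226 0 0 0" --pt "0 0 0.108 -0.218 0 0 0" --pt "0 0 0.124 -0.21 0 0 0" --pt "0 0 0.14 -0.2 0 0 0" --pt "0 0 0 0 0 0 0"

```text
time_s: 50.6
ee_pos: [0.4212, 0.3511, 0.1618]
eef_rot: [-3.136, -0.0, 1.684]
force: [-31.2, -6.4, 24.1]
grip_width: 0.0092
grip_force: 20.0
```

Request:
move_arm --pt "0 0 -0.05 -0.056 0 0 0" --pt "0 0 0 0 0 0 0" --pt "0 0 0 0 0 0 0"

```text
time_s: 50.9
ee_pos: [0.4214, 0.3509, 0.1628]
eef_rot: [3.141, -0.001, 1.684]
force: [-5.9, 0.5, 5.1]
grip_width: 0.0093
grip_force: 20.0
```

Run:
```python
from h import *
o,_=state()
T=np.eye(4); T[:3,:3]=R.from_euler('xyz',o['eef_rot']).as_matrix(); T[:3,3]=o['ee_pos']
print('c',(rz(CX[2]).T@(o['ee_pos'][:2]-CX[:2])).round(4))
p=ctrl.camera('wrist'); q=ctrl.camera('scene'); 
u=proj(q,o['ee_pos'])[0]; print(u)
u0=int(max(0,u[0]-110)); v0=int(max(0,u[1]-80))
cv2.imwrite('pics/s3.png',np.hstack([cv2.resize(q['color'][v0:v0+150,u0:u0+200],None,fx=2,fy=2),cv2.resize(p['color'],(400,300))]))
```

```text
t 50.9 w [0.4214 0.3509 0.1628] f [-0.0836  0.4893] yaw 1.684 F [-5.9  0.5  5.1]
c [-0.0694  0.0024]
[405.64470753 137.44092564]
```

View pics/s3.png

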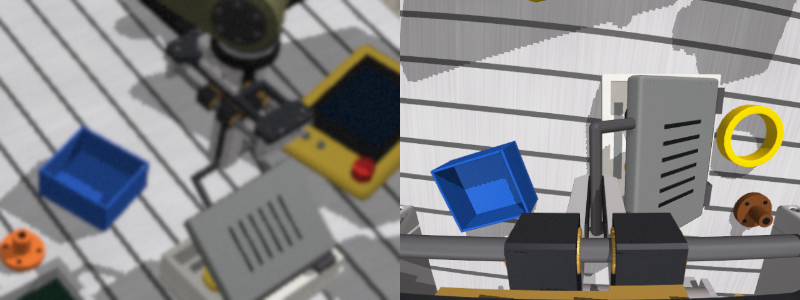

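The screen is lifting with the bar near the fingertips. I'll regrip 9 mm deeper.

Request:
move_arm --pt "0.36 0 -0.01 0 0 0 0" --pt "0.36 0 0 0 0 0 0" --pt "0.36 0 0 0.1 0 0 0" --pt "0.36 0 0 0.08 0 0 0" --pt "0.36 0 0 0 0 0 0" --pt "0 0 0 0 0 0 0" --pt "0 0 0 0 0 0 0" --pt "0 0 0 0 0 0 0" --pt "0 0 0 0 0 0 0" --force 20

```text
time_s: 51.9
ee_pos: [0.421, 0.3507, 0.1528]
eef_rot: [3.141, -0.0, 1.684]
force: [3.0, -0.6, -0.9]
grip_width: 0.0095
grip_force: 20.0
```

Run:
```python
from h import *
o,_=state(); print(o['grip_width'])
print('c',(rz(CX[2]).T@(o['ee_pos'][:2]-CX[:2])).round(4))
th=np.linspace(.62,1.92,19); x=-.163*np.cos(th); z=.163*np.sin(th)
print(np.c_[th[1:],np.diff(x)/.05,-np.diff(z)/.05].round(3))
```

```text
t 51.9 w [0.421  0.3507 0.1528] f [-0.0839  0.4892] yaw 1.684 F [ 3.  -0.6 -0.9]
0.009529398109287508
c [-0.0698  0.0023]
[[ 0.692  0.144 -0.187]
 [ 0.764  0.157 -0.176]
 [ 0.837  0.169 -0.164]
 [ 0.909  0.18  -0.151]
 [ 0.981  0.191 -0.138]
 [ 1.053  0.2   -0.124]
 [ 1.126  0.209 -0.109]
 [ 1.198  0.216 -0.094]
 [ 1.27   0.222 -0.078]
 [ 1.342  0.227 -0.062]
 [ 1.414  0.231 -0.045]
 [ 1.487  0.234 -0.028]
 [ 1.559  0.235 -0.011]
 [ 1.631  0.235  0.006]
 [ 1.703  0.234  0.023]
 [ 1.776  0.232  0.04 ]
 [ 1.848  0.229  0.056]
 [ 1.92   0.224  0.073]]
```

Request:
move_arm --pt "0 0 0.144 -0.187 0 0 0" --pt "0 0 0.157 -0.176 0 0 0" --pt "0 0 0.169 -0.164 0 0 0" --pt "0 0 0.18 -0.151 0 0 0" --pt "0 0 0.191 -0.138 0 0 0" --pt "0 0 0.2 -0.124 0 0 0" --pt "0 0 0.209 -0.109 0 0 0" --pt "0 0 0.216 -0.094 0 0 0" --pt "0 0 0.222 -0.078 0 0 0" --pt "0 0 0 0 0 0 0"

```text
time_s: 52.9
ee_pos: [0.5063, 0.3605, 0.216]
eef_rot: [3.139, -0.001, 1.683]
force: [-2.1, 0.3, 8.2]
grip_width: 0.009
grip_force: 20.0
```

Request:
move_arm --pt "0 0 0.227 -0.07 0 0 0" --pt "0 0 0.231 -0.05 0 0 0" --pt "0 0 0.234 -0.035 0 0 0" --pt "0 0 0.235 -0.011 0 0 0" --pt "0 0 0.235 0.006 0 0 0" --pt "0 0 0.234 0.023 0 0 0" --pt "0 0 0.232 0.04 0 0 0" --pt "0 0 0 0 0 0 0"

```text
time_s: 53.7
ee_pos: [0.587, 0.3694, 0.2194]
eef_rot: [3.139, -0.001, 1.683]
force: [3.5, 2.5, 2.1]
grip_width: 0.0091
grip_force: 20.0
```

Run:
```python
from h import *
o,_=state(); print(o['grip_width'])
print('c',(rz(CX[2]).T@(o['ee_pos'][:2]-CX[:2])).round(4))
```

```text
t 53.7 w [0.587  0.3694 0.2194] f [0.0828 0.4988] yaw 1.683 F [3.5 2.5 2.1]
0.009110038654861553
c [0.0973 0.0021]
```

Run:
```python
import numpy as np
from scipy.optimize import least_squares
P=np.array([[-.0698,.1528],[.0161,.216],[.0973,.2194]])
for r in (.163,None):
    f=least_squares(lambda q:np.hypot(*(P-q[:2]).T)-(r or q[2]),[.06,.06,.163]); c=f.x
    print(c,np.degrees(np.arctan2(P[:,1]-c[1],c[0]-P[:,0])),f.fun)
```

```text
[0.06404876 0.05997977 0.163     ] [ 34.74018631  72.91655139 101.78161579] [-0.00011634  0.00022192 -0.00014898]
[0.06322036 0.06197842 0.16106824] [ 34.32387488  72.9893734  102.21525907] [ 1.11022302e-15 -3.88578059e-16  6.93889390e-16]
```

Request:
move_arm --pt "0 0 0.16 0.035 0 0 0" --pt "0 0 0.15 0.04 0 0 0" --pt "0 0 0.14 0.045 0 0 0" --pt "0 0 0 0 0 0 0" --pt "0 0 0 0 0 0 0"

```text
time_s: 54.2
ee_pos: [0.6086, 0.372, 0.2126]
eef_rot: [3.14, -0.0, 1.684]
force: [3.4, 2.3, 1.7]
grip_width: 0.0093
grip_force: 20.0
```

Run:
```python
from h import *
o,_=state(); print(o['grip_width'])
c=rz(CX[2]).T@(o['ee_pos'][:2]-CX[:2]);print('c',c.round(4), np.degrees(np.arctan2(o['ee_pos'][2]-.0602,.0638-c[0])))
```

```text
t 54.2 w [0.6086 0.372  0.2126] f [0.1045 0.5002] yaw 1.684 F [3.4 2.3 1.7]
0.009310294740290796
c [0.119  0.0022] 109.90314542128976
```

Request:
move_arm --pt "0.4 0 0 0 0 0 0" --pt "0.4 0 0 0 0 0 0" --pt "0.4 0 0 -0.3 0 0 0" --pt "0.4 0 0 -0.4 0 0 0" --pt "0.4 0 0 -0.4 0 0 0" --pt "0.4 0 0 -0.4 0 0 0" --pt "0 -0.5 0 0 0 0 0.1" --pt "0 -0.5 0 0 0 0 0" --pt "0 -0.5 0 0 0 0 0" --pt "0 -0.5 0 0 0 0 0" --pt "0 -0.5 0 0 0 0 0" --pt "0 -0.5 0 0 0 0 -0.04" --force 10

```text
time_s: 55.4
ee_pos: [0.612, 0.2209, 0.2875]
eef_rot: [-3.141, 0.0, 1.624]
force: [0.4, 0.6, 0.3]
grip_width: 0.0003
grip_force: 0.0
```

Run:
```python
from h import *
state()
p=ctrl.camera('top'); q=ctrl.camera('scene'); 
im=p['color'].copy()
cv2.imwrite('pics/c4.png',np.hstack([cv2.resize(im[160:320,95:260],None,fx=2.4,fy=2.4,interpolation=cv2.INTER_CUBIC),cv2.resize(q['color'][90:250,340:505],None,fx=2.4,fy=2.4,interpolation=cv2.INTER_CUBIC)]))
delta(.14,.30,.29)
```

```text
t 55.4 w [0.612  0.2209 0.2875] f [0.0997 0.3492] yaw 1.624 F [0.4 0.6 0.3]
t 55.5 w [0.6124 0.2195 0.2879] f [0.1    0.3477] yaw 1.622 F [-0.6  0.8 -0.5]
units [-0.95  0.8  -0.04] w [0.6549 0.174  0.29  ]
```

View pics/c4.png

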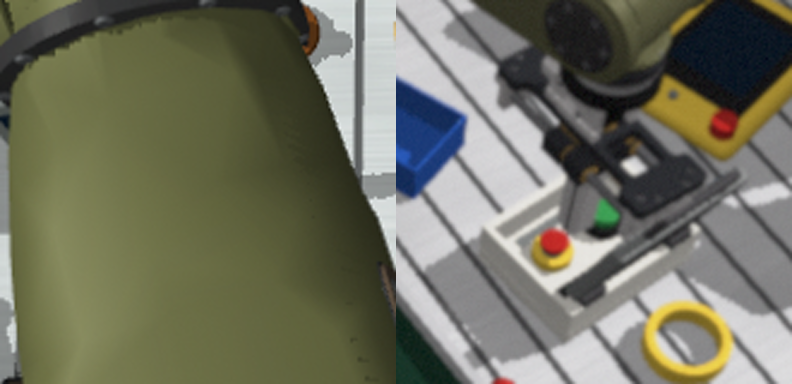

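Scene view: the screen stands open with the green and red buttons exposed. Next, throw the lever back.

Request:
move_arm --pt "0 -0.3 0.27 0 0 0 0" --pt "0 -0.3 0.27 0 0 0 0" --pt "0 -0.3 0.26 0 0 0 0" --pt "0 0 0 0 0 0 0"

```text
time_s: 55.9
ee_pos: [0.6554, 0.1783, 0.2868]
eef_rot: [-3.14, 0.0, 1.622]
force: [-0.9, 0.2, -0.0]
grip_width: 0.0003
grip_force: 0.0
```

Run:
```python
from h import *
o,_=state()
p,_=look('wrist',.4,('airlever_tip',))
delta(.14,.298,.145)
T=np.eye(4); T[:3,:3]=R.from_euler('xyz',o['eef_rot']).as_matrix(); T[:3,3]=o['ee_pos']
P=T@np.array(p['tool_from_camera'])
print('pred ball hold',proj(p,np.r_[f2w(.14,.2534),.162],P), 'screen hubs etc')
look('top')
```

```text
t 55.9 w [0.6554 0.1783 0.2868] f [0.1407 0.3042] yaw 1.622 F [-0.9  0.2 -0. ]
t 56.0 w [0.6544 0.18   0.2872] f [0.1397 0.3059] yaw 1.623 F [-0.9 -0.  -0.3]
units [-0.16  0.01  2.84] w [0.6551 0.172  0.145 ]
pred ball hold [[311.70755217 290.55434229]] screen hubs etc
top hub0 0.73 px [513. 226.] f [-0.0024 -0.2174] 726
top hub0 0.67 px [481. 228.] f [-0.002  -0.1516] 710
top hub0 0.62 px [549. 220.] f [ 0.0035 -0.2915] 755
top oversize 0.78 px [356. 164.] f [0.1468 0.0849] 1400
```

Request:
move_arm --pt "0 0 0 0.5 0 0 0" --pt "0 0 0 0.5 0 0 0" --pt "0 0 0 0.5 0 0 0" --pt "0 0 0 0.5 0 0 0" --pt "0 0 0 0.5 0 0 0" --pt "0 0 0 0.34 0 0 0" --pt "0 0 0 0 0 0 0" --pt "0 -0.2 0 0 0 0 0" --pt "0 -0.2 0 0 0 0 0" --pt "0 -0.2 0 0 0 0 0" --pt "0 -0.2 0 0 0 0 0" --pt "0 -0.2 0 0 0 0 0" --pt "0 -0.2 0 0 0 0 0" --pt "0 -0.2 0 0 0 0 0" --pt "0 -0.2 0 0 0 0 0" --pt "0 -0.2 0 0 0 0 0" --pt "0 -0.2 0 0 0 0 0" --pt "0 0 0 0 0 0 0"

```text
time_s: 57.95
ee_pos: [0.66, 0.0779, 0.1456]
eef_rot: [-3.141, 0.0, 1.623]
force: [0.0, 0.6, -0.4]
grip_width: 0.0003
grip_force: 0.0
```

```bash
python3 -c "
from h import *
state()"
```

```text
t 58.0 w [0.66   0.0779 0.1456] f [0.1399 0.2038] yaw 1.623 F [ 0.   0.6 -0.4]
```

Request:
move_arm --pt "0 -0.1 0 0 0 0 0" --pt "0 -0.07 0 0 0 0 0" --pt "0 -0.07 0 0 0 0 0" --pt "0 0 0 0 0 0 0"

```text
time_s: 58.35
ee_pos: [0.6603, 0.073, 0.1457]
eef_rot: [3.141, -0.008, 1.627]
force: [-0.4, 31.8, 1.2]
grip_width: 0.0005
grip_force: 14.4
```

Request:
move_arm --pt "0 0.2 0 0 0 0 0" --pt "0 0.2 0 0 0 0 0" --pt "0 0 0 -0.5 0 0 0" --pt "0 0 0 -0.5 0 0 0" --pt "0 0 0 -0.5 0 0 0" --pt "0 0 0 -0.5 0 0 0" --pt "0 0 0 -0.5 0 0 0" --pt "0 0 0 -0.3 0 0 0" --pt "0 0 -0.5 0 0 0 0" --pt "0 0 -0.5 0 0 0 0" --pt "0 0 -0.5 0 0 0 0" --pt "0 0 -0.5 0 0 0 0" --pt "0 0 0 0 0 0 0"

```text
time_s: 59.65
ee_pos: [0.5581, 0.0821, 0.2867]
eef_rot: [3.14, 0.0, 1.624]
force: [0.2, -1.1, -0.2]
grip_width: 0.0007
grip_force: 0.0
```

Run:
```python
from h import *
p=ctrl.camera('top'); q=ctrl.camera('scene'); state()
ims=[]
for n,c,(r0,c0) in (('top',p,(150,100)),('scene',q,(90,330))):
    im=c['color'].copy()
    ims.append(cv2.resize(im[r0:r0+180,c0:c0+230],None,fx=1.7,fy=1.7,interpolation=cv2.INTER_CUBIC))
    for k in ('restart_top','screen_handle','airlever_tip'):
        for r in ctrl.cut_out(k,c)[:3]:
            m=np.argwhere(r['mask']).mean(0); print(n,k,round(r['conf'],2),m[::-1].round(1),r['mask'].sum())
    g=im.astype(int); m=(g[...,1]>1.5*g[...,0])&(g[...,1]>1.5*g[...,2])&(g[...,1]>70); m[:r0]=0;m[r0+180:]=0;m[:,:c0]=0;m[:,c0+230:]=0
    a=np.argwhere(m); print('green',len(a),np.median(a,0)[::-1] if len(a) else '')
    if len(a):
        w=ray(c,[np.median(a,0)[::-1]],.042)[0]; print(w, rz(CX[2]).T@(w[:2]-CX[:2]))
    for t in (0,.1,1): print('ball pred',t,proj(c,np.r_[f2w(.14,.215+.08*np.sin(t-.5)),.092+.08*np.cos(t-.5)]).round(1))
cv2.imwrite('pics/c5.png',np.hstack(ims))
```

```text
t 59.8 w [0.56   0.0821 0.2862] f [0.0401 0.2134] yaw 1.624 F [ 0.7 -0.1  0. ]
top restart_top 0.75 [146. 268.] 208
top screen_handle 0.86 [139.9 209.2] 4498
top airlever_tip 0.28 [421.1 222.8] 15242
green 350 [151.  262.5]
[0.48737505 0.38265052 0.042     ] [-0.00023009  0.02649863]
ball pred 0 [[309.7 159. ]]
ball pred 0.1 [[305.8 158.7]]
ball pred 1 [[268.5 161.9]]
scene restart_top 0.66 [426.2 178.1] 102
scene restart_top 0.41 [423.5 189.7] 4510
scene screen_handle 0.91 [447.7 186.9] 765
scene screen_handle 0.4 [318.9 308.8] 1194
scene airlever_tip 0.55 [356.6 271.4] 144
scene airlever_tip 0.4 [423.4 189.6] 4605
green 115 [427. 178.]
[0.48159388 0.39472888 0.042     ] [-0.00460783  0.03915344]
ball pred 0 [[353.  268.6]]
ball pred 0.1 [[356.  266.2]]
ball pred 1 [[382.6 251.3]]
```

View pics/c5.png

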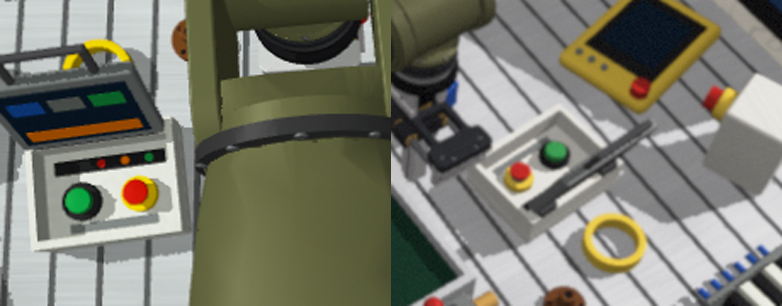

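Run:
```python
from h import *
p=ctrl.camera('top')
w=ray(p,[[146.3,268.3]],.042)[0]; print('btn',w.round(4),rz(CX[2]).T@(w[:2]-CX[:2]))
for d in (105,110,115):
    a=np.radians(d)
    for y in (.045,-.045): print(d,proj(p,np.r_[rz(CX[2])@np.array([.062-.163*np.cos(a),y])+CX[:2],.0685+.163*np.sin(a)]).round(1),end=' ')
    for y in (.085,-.085): print('top edge',proj(p,np.r_[rz(CX[2])@np.array([.062-.125*np.cos(a)-.009*np.sin(a),y])+CX[:2],.0685+.125*np.sin(a)-.009*-np.cos(a)*-1]).round(1),end=' ')
    print()
cv2.imwrite('pics/c6.png',cv2.resize(p['color'][165:300,85:225],None,fx=4,fy=4,interpolation=cv2.INTER_CUBIC))
print(w); delta(w[0],w[1],.10,False)
```

```text
btn [0.4755 0.3919 0.042 ] [-0.01094754  0.03705968]
105 [[ 97.3 191.4]] 105 [[149.5 184.5]] top edge [[ 84.8 209.5]] top edge [[179.6 197.1]] 
110 [[ 98.1 184.5]] 110 [[149.9 177.7]] top edge [[ 85.2 204.1]] top edge [[179.6 191.7]] 
115 [[ 99.3 178.1]] 115 [[150.5 171.3]] top edge [[ 86.  198.9]] top edge [[179.7 186.6]] 
[0.47553171 0.39193141 0.042     ]
t 60.1 w [0.56   0.0821 0.2853] f [0.0402 0.2134] yaw 1.624 F [ 0.2  0.3 -0.9]
units [ 6.28 -1.36  3.71] w [0.4755 0.3919 0.1   ]
```

View pics/c6.png

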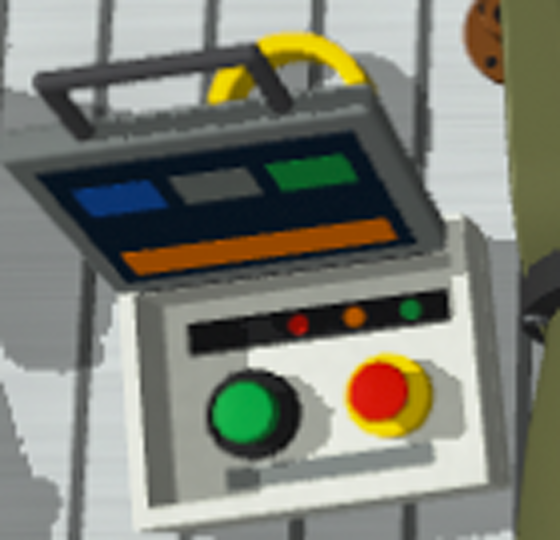

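Top crop: the handle ends at (95,185) and (149,178) match the 110° prediction, and the green button is at (146,268).

Request:
move_arm --pt "0 0.45 -0.095 0 0 0 0" --pt "0 0.45 -0.095 0 0 0 0" --pt "0 0.45 -0.095 0 0 0 0" --pt "0 0.45 -0.095 0 0 0 0" --pt "0 0.45 -0.095 0 0 0 0" --pt "0 0.45 -0.095 0 0 0 0" --pt "0 0.45 -0.095 0 0 0 0" --pt "0 0.45 -0.095 0 0 0 0" --pt "0 0.45 -0.095 0 0 0 0" --pt "0 0.45 -0.095 0 0 0 0" --pt "0 0.45 -0.095 0 0 0 0" --pt "0 0.45 -0.095 0 0 0 0" --pt "0 0.45 -0.095 0 0 0 0" --pt "0 0.45 -0.095 0 0 0 0" --pt "0 0 0 0 0 0 0"

```text
time_s: 61.6
ee_pos: [0.4758, 0.3951, 0.285]
eef_rot: [-3.141, 0.0, 1.626]
force: [0.7, 0.1, 1.2]
grip_width: 0.0004
grip_force: 0.0
```

Request:
move_arm --pt "0 0 0 0 0 0 -0.148" --pt "0 0 0 0 0 0 -0.148" --pt "0 0 0 0 0 0 -0.148" --pt "0 0 0 0 0 0 -0.148" --pt "0 0 0 0 0 0 -0.148" --pt "0 0 0 0 0 0 -0.148" --pt "0 0 0 0 0 0 -0.148" --pt "0 0 0 0 0 0 -0.148" --pt "0 0 0 0 0 0 -0.148" --pt "0 0 0 0 0 0 -0.148" --pt "0 0 0 0 0 0 -0.148" --pt "0 0 0 0 0 0 0"

```text
time_s: 62.8
ee_pos: [0.477, 0.3925, 0.2856]
eef_rot: [-3.141, -0.0, -3.029]
force: [0.3, -0.3, -0.6]
grip_width: -0.0
grip_force: 0.0
```

Run:
```python
from h import *
o,_=state()
T=np.eye(4); T[:3,:3]=R.from_euler('xyz',o['eef_rot']).as_matrix(); T[:3,3]=o['ee_pos']
p=ctrl.camera('wrist'); P=T@np.array(p['tool_from_camera'])
for r in ctrl.cut_out('restart_top',p)[:3]:
    m=np.argwhere(r['mask']).mean(0); print(round(r['conf'],2),m[::-1],r['mask'].sum(),ray(p,[m[::-1]],.042,P).round(4))
g=p['color'].astype(int); m=(g[...,1]>1.6*g[...,0])&(g[...,1]>1.6*g[...,2])&(g[...,1]>70); a=np.argwhere(m)
n,l,s,c=cv2.connectedComponentsWithStats(m.astype(np.uint8)); 
for i in range(1,n):
    if s[i,4]>150: print('green',c[i],s[i,4],ray(p,[c[i]],.042,P).round(4))
delta(.477,.393,.06,False); print(o['qpos'].round(2))
```

```text
t 62.8 w [0.477  0.3925 0.2856] f [-0.0257  0.5278] yaw -3.029 F [ 0.3 -0.3 -0.6]
green [316.44983819 209.82524272] 618 [[0.4791 0.3951 0.042 ]]
green [230.20457797 329.52932761] 699 [[0.6415 0.3054 0.042 ]]
t 62.9 w [0.4769 0.3927 0.2856] f [-0.0259  0.528 ] yaw -3.036 F [-0.1  1.3  0.7]
units [-0.    0.01  4.51] w [0.477 0.393 0.06 ]
[ 0.63  0.41  1.19 -0.    1.54 -1.05]
```

Request:
move_arm --pt "0 -0.02 0.02 0.5 0 0 0" --pt "0 0 0 0.5 0 0 0" --pt "0 0 0 0.5 0 0 0" --pt "0 0 0 0.5 0 0 0" --pt "0 0 0 0.5 0 0 0" --pt "0 0 0 0.5 0 0 0" --pt "0 0 0 0.5 0 0 0" --pt "0 0 0 0.5 0 0 0" --pt "0 0 0 0.4 0 0 0" --pt "0 0 0 0.2 0 0 0" --pt "0 0 0 0.1 0 0 0" --pt "0 0 0 0.05 0 0 0" --pt "0 0 0 0 0 0 0"

```text
time_s: 64.2
ee_pos: [0.4778, 0.3944, 0.0487]
eef_rot: [3.141, 0.001, -3.032]
force: [0.6, 0.6, -0.2]
grip_width: 0.0005
grip_force: 0.0
```

Request:
move_arm --pt "0 0 0 0.06 0 0 0" --pt "0 0 0 0.06 0 0 0" --pt "0 0 0 0.06 0 0 0" --pt "0 0 0 0.06 0 0 0" --pt "0 0 0 0 0 0 0" --pt "0 0 0 0 0 0 0"

```text
time_s: 64.8
ee_pos: [0.4777, 0.3944, 0.0365]
eef_rot: [3.141, 0.001, -3.031]
force: [-0.3, -0.1, 5.1]
grip_width: 0.0007
grip_force: 2.3
```

Request:
move_arm --pt "0 0 0 0.04 0 0 0" --pt "0 0 0 0 0 0 0" --pt "0 0 0 0 0 0 0"

```text
time_s: 65.1
ee_pos: [0.4779, 0.3945, 0.036]
eef_rot: [3.141, 0.001, -3.031]
force: [-7.1, -4.7, 19.8]
grip_width: 0.0005
grip_force: 10.0
```

Request:
move_arm --pt "0 0 0 -0.2 0 0 0" --pt "0 0 0 -0.4 0 0 0" --pt "0 0 0 -0.5 0 0 0" --pt "0 0 0 -0.5 0 0 0" --pt "0 0 0 -0.5 0 0 0" --pt "0 0 0 -0.5 0 0 0" --pt "0 0 0 -0.5 0 0 0" --pt "0 0 0 -0.5 0 0 0" --pt "0 0 0 -0.5 0 0 0" --pt "0 0 0 -0.5 0 0 0" --pt "0 0.5 0 0 0 0 0" --pt "0 0.5 0.5 0 0 0 0" --pt "0 0.5 0.5 0 0 0 0" --pt "0 0.5 0.5 0 0 0 0" --pt "0 0 0.5 0 0 0 0" --pt "0 0 0 0 0 0 0" --pt "0 0 0 0 0 0 0"

```text
time_s: 66.8
ee_pos: [0.367, 0.4824, 0.2636]
eef_rot: [-3.141, -0.001, -3.031]
force: [-0.0, -0.3, -0.4]
grip_width: 0.0005
grip_force: 0.0
```

Run:
```python
from h import *
p,_=look('top'); state()
for r in ctrl.cut_out('airlever_tip',p)[:2]: print(r['conf'],np.argwhere(r['mask']).mean(0)[::-1])
cv2.imwrite('pics/end.png',p['color'])
```

```text
top hub0 0.94 px [274. 346.] f [-0.1975  0.2688] 674
top hub0 0.93 px [513. 226.] f [-0.0022 -0.2167] 758
top hub0 0.9 px [549. 221.] f [ 0.0032 -0.2914] 706
top hub0 0.67 px [214. 173.] f [0.1476 0.3692] 600
top hub0 0.56 px [481. 228.] f [-0.0024 -0.152 ] 725
top hub0 0.47 px [449. 188.] f [ 0.0828 -0.0982] 703
top oversize 0.56 px [355. 163.] f [0.1475 0.0851] 1412
t 67.0 w [0.3676 0.4818 0.2641] f [-0.1301  0.623 ] yaw -3.032 F [-0.2 -0.1 -0.6]
0.72 [306.14285714 160.1038961 ]
```

View pics/end.png

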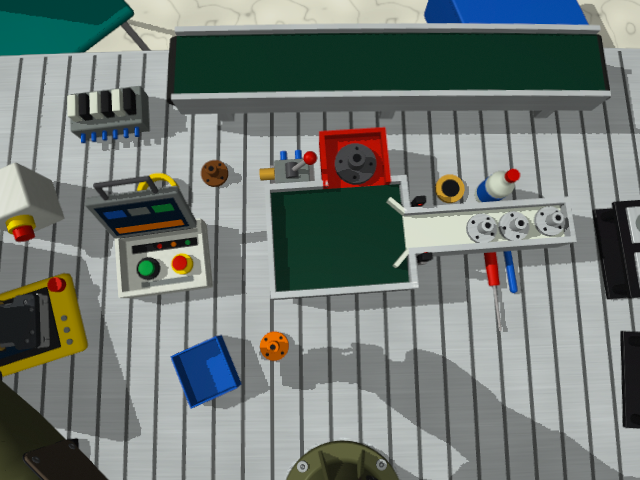

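The final top view shows three hubs in the track at (481,228), (513,226) and (549,221), and the oversize in the bay at (355,163). The lever ball is at (310,158), which is run. The screen is open, and nothing loose has moved.

```bash
python3 -c "
from station import ctrl
print(ctrl.hand_in())"
```

```text
the job is handed in; nothing more can be done
None
```

The job is done and handed in at about 67 s: the oversize flange is in the reject bay, all three hubs are in the track, the screen is open to about 110°, the lever went to hold first and is now back at run, and restart was pressed last; the grip lost a hub twice just inside the mouth, and both stayed flat and were regrasped.

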